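Load sample boards in a carrier and snap its keeper shut with press-stud pliers

TASK

Get the sample-board carrier ready for dispatch: take out the jar that was left in it and stand it upright on the desk clear of the carrier, then slide every sample board lying on the desk lengthways in under the sprung arm, flat on one another and right home against the back wall. After that swing the keeper across the mouth and squeeze it onto its socket with the press-stud pliers (never force it home with the fingers) until the stud clicks in and holds, and lay the pliers down flat on the desk well away from the carrier. Leave the mouse, the calculator and the highlighter where they are.

Things in the scene. Friction and masses are not known exactly. Their poses are not given: they have to be found in the camera images.
- carrier: Grey metal trough, fixed on the mouse mat. Origin: centre of its underside, 3.6 mm above the desk. +x: from the open mouth to the back wall (boards slide in this way), +y: to the left of that. Floor x -70 to 70 mm, its top at z 8 mm; side walls' inner faces at y +-34 mm, tops at z 30 mm, flared at the mouth; back wall's inner face at x 64 mm. Highest point 50 mm.
- mouth (a point): Middle of the mouth's edge, on the trough's floor: carrier x -70, y 0, z 8 mm.
- socket (a point): Press-stud socket, on the front face of the snap flange: carrier x -70, y 64, z 26 mm. The flange is an upright plate that stands out sideways at the left of the mouth (x -70 to -64, y 40 to 80, z 4 to 44 mm); both its faces are free, so a jaw can stand behind it at x over -64 mm, y over 45 mm.
- keeper_hinge (a point): The keeper's upright hinge pin, at the right of the mouth: carrier x -78, y -56 mm.
- keeper (a joint): Keeper: bar 6 mm thick, z 14 to 38 mm of the carrier, 136 mm long from its hinge. Radians: 0 = shut, along carrier +y across the mouth, 5 mm before the flange; it grows as it swings out (pi/2: along carrier -x; 2.2: folded to the right). Stays where left (under 0.5 N moves its end). At 0.08 the stud meets the socket; about 8 N there clicks it to 0, where it holds.
- keeper_stud (a point): Point in the middle of the keeper's thickness at its ball stud, 120 mm from the hinge, 16 mm from the free end. The outer face to press is 3 mm outside it. Clicked shut, keeper and flange measure 17 mm over their outer faces (carrier x -81 to -64 mm).
- press_arm (a joint): Sprung arm, a steel strip 36 mm wide hinged on the back wall's top. It slopes down toward the mouth to a white nylon pad at carrier x 6 mm and ends in a lip turned up toward the mouth (tip x -17, z 28 mm when empty). Radians: 0 = pad just over the bare floor, about 0.13 more per board. A board pushed against the lip lifts it (2 to 4 N at the pad).
- pliers: Press-stud pliers lying flat, 20 mm thick, 0.1 kg, sprung open, black grips. Origin: underside at the pivot; while open, +x is the middle line toward the jaws. Jaws end at x 76 mm; their pads at x 62 mm are 51 mm apart (open). Grips from x -36 to -108 mm; at x -62 mm 65 mm over their outer sides: hold there from above, fingers closing along y.
- pliers_jaw (a joint): Squeeze angle of the pliers, rad: 0 sprung open, 0.70 fully closed; each half turns by half of it. At x -62 mm the grips measure 65 mm less 62 mm per rad; the jaws open 51 mm less 61 mm per rad, so the shut fastener is gripped at about 0.56 (grips 30 mm). The spring pushes the fingers with 10 to 13 N; grips held to 60 mm are carried safely, jaws 46 mm open.
- board1: Sample board, white laminate on wood, 126 x 60 x 8 mm, 50 g, lying flat on the desk. Origin: centre of its underside; x along its length, y across the 60 mm (both ends alike). Two or three such boards are present; an absent one has no pose.
- board2: Sample board, as board1.
- board3: Sample board, as board1.
- jar: Small jar of dried herbs with a black lid, 52 mm across, 64 mm high, 0.12 kg, standing in the mouth end of the carrier. Origin: centre of its underside.
- mouse: Computer mouse, 106 x 64 x 37 mm, at the right; bystander. Origin: centre of its underside. (Behind it the printer's front stands at world x 0.68 m, from y 0.05 m to the right, 0.15 m high.)
- calculator: Pocket calculator, 116 x 76 x 13 mm, behind the pliers; bystander. Origin: centre of its underside.
- highlighter: Highlighter, 88 mm long, 18 mm thick, between boards and printer; bystander. Origin: centre of its underside, y along it.
Mind the look-alikes: they are no part of the job. What is shaped like the jar but red is not meant.

How it is judged:
On the way, in this order (a step that is already met when the one before it is completed fails the run):
1. the jar has been taken out of the carrier and stands upright on the desk clear of it (horizontal distance between jar and carrier above 0.12 m and height (world z) of jar below 0.012 m and angle between jar's own z axis and vertical below 0.12 rad), for 0.2 s.
2. every board lies flat in the carrier under the sprung arm, home against the back wall (x of each of board1, board2, board3 in the frame of carrier above -0.009 m and y of board1 in the frame of carrier between -0.008 and 0.008 m and z of each of board1, board2, board3 in the frame of carrier below 0.028 m and angle between each of board1, board2, board3's own z axis and vertical below 0.1 rad and angle between the x axis of each of board1, board2, board3 and the x axis of carrier, either way round below 0.15 rad and y of board2 in the frame of carrier between -0.008 and 0.008 m and y of board3 in the frame of carrier between -0.008 and 0.008 m and value of joint press_arm above 0.06 rad), for 0.2 s.
3. the keeper has clicked home with the squeezed pliers standing at the socket (value of joint keeper below 0.02 rad and value of joint pliers_jaw above 0.25 rad and horizontal distance between pliers and socket below 0.09 m), for 0.1 s.
At the end, for the whole second after the job is handed in: Keeper clicked shut (under 0.02 rad); each board flat under the sprung arm, in line, within 8 mm sideways, its end within 10 mm of the back wall; jar upright on the desk over 12 cm and pliers flat on the desk over 15 cm (pivot) from the carrier's centre; all at rest (all of step 1 and all of step 2 and value of joint keeper below 0.02 rad and horizontal distance between pliers and carrier above 0.15 m and height (world z) of pliers below 0.012 m and angle between pliers's own z axis and vertical below 0.1 rad and linear speed of each of pliers, jar below 0.02 m/s); the robot touches nothing.
It fails at once if the keeper is forced home with the fingers instead of the pliers (value of joint keeper below 0.04 rad and contact force between the fingers and keeper above 3 N).
It fails at once if the mouse, the calculator or the highlighter is shoved more than 4 cm (distance of any of mouse, calculator, highlighter from where it was at the start of the episode above 0.04 m).
Of board1, board2, board3 only 2 to 3 are there at a start; the rules pass over those that are not, and their reading is None.
At some moment in a run one of board1, board2, board3, pliers may be knocked a few centimetres aside while the robot is not near it.
Once in a run the grip may slacken for a moment while it holds something.
It also fails if it takes over 210 s, if anything falls off the work surface, if the arm or the gripper's body presses on something with over 40 N, if the wrist force passes 120 N, or if a joint passes its speed limit or range.

ROBOT

A 6-joint arm with a two-finger parallel gripper is mounted at the origin on a cart in front of the work surface, level with it; the furniture and walls round the work are solid. World frame = base frame: x ahead of the robot, y to its left, z up, the work surface at z = 0. Lengths are in m, angles in rad, forces in N, time in s.
With the tool pointing down it reaches from about 0.25 to 0.725 m from the base axis. Payload 4 kg.
Tool frame: the origin (TCP) lies at the very end of the fingers, on their centre line; the grasp point (between the pads) lies 19 mm behind it; z points along the fingers, y is the line along which they close (so a half turn about z gives the same grasp; the last joint's range is limited). The gripper opens to 85 mm and grips with 20 to 120 N. Pads are 22 mm wide; open, the fingers measure 114 mm over their backs; the gripper's body (76 mm by 85 mm) begins 54 mm behind the grasp point. The pads swing forward as they close: fully open they stand 13 mm farther back than shut.
Start: joints at [1.262, 0.241, 0.005, 1.335, 0, 1.571], TCP at [0.152, 0.476, 0.231] pointing down, gripper open.
Joint ranges: [-2.72, 2.72], [-1.05, 1.87], [-1.09, 1.28], [-1.99, 2.15], [-1.42, 1.44], [-3.14, 3.14]. Speed limits (rad/s): [2.79, 2.79, 3.14, 3.14, 3.14, 3.14].

INTERFACE

Orientations are given as a unit quaternion [w, x, y, z].
In Python, from workcell import r, imaging gives the robot as it stands.
- The arm moves only by the shell command python3 -m jog 'ROWS'. ROWS is JSON, a list of rows, each a list of 7 numbers: the shift along the tool's x, y, z in m, then the turn, a rotation vector about the tool's x, y, z in degrees, then the closure, from -1 (fully open) to 1 (shut). A call has 1 to 5 rows; each row shifts and turns the commanded pose from where the row before left it, along the tool's axes as they then stand; what a row does not reach is not made up. A row lasts 1/8 s, in which the tool goes at most 62.5 mm and 10.7 degrees, less where a joint would pass 70% of its speed; a pose out of reach is approached as far as the arm can. A call is refused whole if a number of a shift passes 0.0625 or a number of a turn 10.7, either way. A call with a gripper value outside its range is refused whole. The fingers move at their own pace and stop on an object; the grip force is fixed at half the most. Time passes only in rows, so rows that do not move let the fingers close. It gives the time, the measured TCP pose, the force, the opening and the grip force at its end, in the units of the state.
- r.state(): the state, without advancing time (a new reading comes with each control period).
- imaging.camera(name): name is "scene" or "top" or "wrist"; returns a dict with "img" (480x640x3 uint8, blue, green, red), "fx", "fy", "cx", "cy" (pixels), "dist_coeffs" ([k1, k2, p1, p2, k3] as OpenCV has them; the pictures are not rectified), "position" and "orientation" of the camera in the world. Camera axes: x right, y down, z forward; pixel columns grow to the right and rows downward; lengths in m; the calibration is good to about 2 mm. A picture is of the moment at which its call begins. There is no depth.
- r.close_job(): hands the job in; it is judged then, once.
Trained networks look in a picture, given as the dict that the camera call returned (one of the last four; its "shot" number tells which), for a name from the list of things; names that differ only in an ending like _2 or _b are one class to them, and where a whole thing is asked for, a point or a joint stands for the part that bears it (a point fixed in the world has none). Each returns a list of dicts, best first, with "conf" (0 to 1); they miss things now and then, are a little off and sometimes report something else, mostly with a low value. They report only what shows in the picture. A call takes as long as a camera call. They do not tell look-alikes from the thing itself.
- imaging.recognise(picture, query): "location" ([x, y, z] in m, in world coordinates, good to about 4 mm: the middle of the surface that is visible of it).
- imaging.regions_of(picture, query): "region" (480x640 bool, what is visible of it).
- imaging.tip_of(picture, query): "location" ([x, y, z] in m, in world coordinates, good to about 4 mm: a listed point, or the origin of a listed thing).
The state is a dict: "time": time; "q": joint angles; "joint_velocities": joint speeds; "joint_torque": joint torques, N m; "ee_pos": TCP position; "orientation": TCP orientation; "wrist_force": force on the tool from outside, world axes, zero at the start; "torque": the same for the moment, N m; "grip_width": opening from 0.0 (shut) to 1.0 (fully open); "grasp_force": force on a finger pad.
Only numpy, scipy, OpenCV 4.12 (cv2) and the standard library are available. Lean on these libraries where they do the work, as an engineer would, in place of code of your own. Each camera call takes 0.05 s, during which the arm holds its last target. There are 200 camera calls.

## Working session

There is one attempt and no reset: what is moved stays moved. The work goes in short steps, Python scripts to look and compute and a shell command to move; the robot and the scene stay as the last step left them, time stands still between calls to the robot, and variables do not carry over. Pictures are saved under pics/ and viewed, at most 14 in all, crops included, and the job is handed in when it is done.

```bash
ls; mkdir -p pics; python3 - <<'E'
from workcell import r, imaging
import cv2,numpy as np
print(r.state())
for n in ["top","scene"]:
    c=imaging.camera(n); cv2.imwrite(f"pics/a_{n}.png",c["img"])
    print(n,c["position"],c["orientation"],c["fx"],c["cx"],c["cy"],c["dist_coeffs"])
    for q in ["carrier","mouth","socket","keeper_hinge","keeper_stud","pliers","board1","jar","mouse","calculator","highlighter"]:
        for f in (imaging.recognise,imaging.tip_of):
            try: print(q,f.__name__,[(np.round(d["location"],3).tolist(),round(d["conf"],2)) for d in f(c,q)][:5])
            except Exception as e: print(q,f.__name__,e)
E
```

```text
pics
{'time': 0.0, 'q': array([ 1.26201920e+00,  2.41437246e-01,  3.71347045e-03,  1.33517031e+00,
       -8.68646626e-06,  1.57079002e+00]), 'joint_velocities': array([ 1.52335699e-03,  6.59547842e-04, -1.21071722e-03,  5.04070131e-04,
       -3.17493013e-04,  7.37105714e-05]), 'joint_torque': array([ 3.40647093e-04, -3.72321832e+01,  2.52404201e+01,  1.70712703e-02,
        5.57051783e-05,  1.54519256e-06]), 'ee_pos': array([0.15175921, 0.47575582, 0.23039671]), 'orientation': array([-1.57003787e-04,  1.53772761e-01,  9.88105682e-01, -1.03706888e-03]), 'wrist_force': array([-0.80749622,  1.12515278, -0.12658261]), 'torque': array([-0.03617216, -0.06049759, -0.00661029]), 'grasp_force': 0.0, 'grip_width': 0.9980285564669203}
top [0.38814848 0.08344901 1.51206917] [ 0.05020305 -0.70203647  0.70915842 -0.04145829] 471.78106760712546 316.514152878836 236.36518302920527 [-0.06533094  0.          0.          0.          0.        ]
carrier call [([0.626, 0.128, 0.028], 0.85), ([0.493, -0.134, 0.007], 0.29)]
carrier call [([0.625, 0.13, 0.004], 0.82)]
mouth call [([0.623, 0.122, 0.027], 0
[... 1930 characters left out ...]
 0.394, 0.018], 0.91)]
pliers call [([0.556, 0.402, 0.002], 0.94)]
board1 call [([0.492, -0.131, 0.01], 0.69), ([0.502, -0.337, 0.006], 0.56)]
board1 call [([0.501, -0.34, -0.001], 0.85), ([0.494, -0.133, 0.002], 0.65)]
jar call [([0.56, 0.107, 0.07], 0.79), ([0.423, 0.515, 0.037], 0.78), ([0.702, 0.283, 0.01], 0.53)]
jar call [([0.568, 0.123, 0.016], 0.75), ([0.427, 0.527, 0.0], 0.74)]
mouse call [([0.699, 0.282, 0.008], 0.23)]
mouse call [([0.624, -0.313, 0.002], 0.6)]
calculator call [([0.7, 0.283, 0.008], 0.84), ([0.532, 0.393, 0.015], 0.33)]
calculator call [([0.707, 0.289, -0.003], 0.67)]
highlighter call [([0.627, -0.23, 0.017], 0.54)]
highlighter call [([0.632, -0.222, -0.002], 0.7)]
```

View pics/a_top.png

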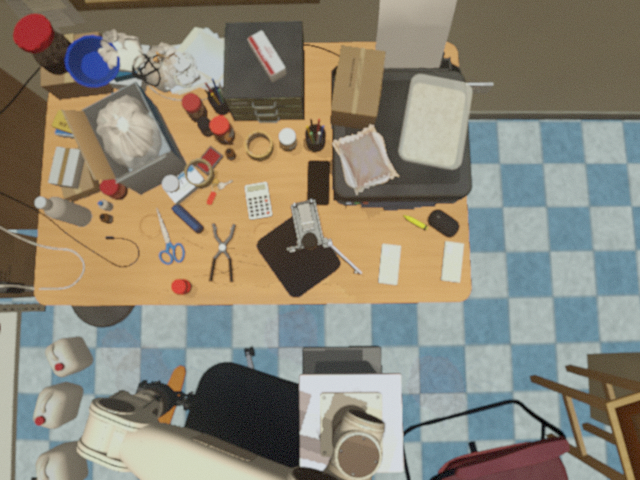

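View pics/a_scene.png

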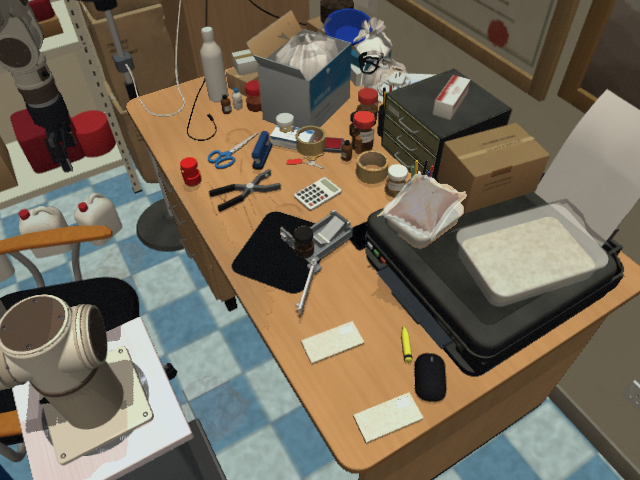

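```bash
cat > h.py <<'E'
import sys, numpy as np, cv2, math
from scipy.spatial.transform import Rotation as Ro
from workcell import r, imaging
def cur():
    s=r.state(); q=s["orientation"]
    return np.array(s["ee_pos"]), Ro.from_quat([q[1],q[2],q[3],q[0]])
def down(yaw):  # tool z down, tool y at yaw
    y=np.array([math.cos(yaw),math.sin(yaw),0]); z=np.array([0,0,-1.]); x=np.cross(y,z)
    return Ro.from_matrix(np.column_stack([x,y,z]))
def stt():
    s=r.state(); p,R=cur(); y=R.as_matrix()[:,1]
    print("t%.2f"%s["time"],"p",np.round(p,4),"yaw %.3f"%math.atan2(y[1],y[0]),"F",np.round(s["wrist_force"],1),"w %.3f"%s["grip_width"],"g %.1f"%s["grasp_force"],"q6 %.2f"%s["q"][5])
def way(pts, g, vmax=.06, p=None, R=None):
    """print rows through waypoints (x,y,z,yaw); half-turn equivalent chosen by caller"""
    if p is None: p,R=cur()
    rows=[]
    for x,y,z,yaw in pts:
        T=down(yaw); dv=(R.inv()*T).as_rotvec(); d=np.array([x,y,z])-p
        n=max(1,math.ceil(np.linalg.norm(d)/vmax-1e-6),math.ceil(np.degrees(np.linalg.norm(dv))/10.6))
        for i in range(n):
            rem=n-i; sh=np.round(R.inv().apply((np.array([x,y,z])-p)/rem)*2000)/2000
            tu=np.round(np.degrees((R.inv()*T).as_rotvec()/rem),1)
            p=p+R.apply(sh); R=R*Ro.from_rotvec(np.radians(tu)); rows.append([*sh,*tu,g])
        rows.append(None)
    for w in rows: print("--" if w is None else "["+",".join("%g"%(v+0) for v in w)+"],")
    return p,R
def proj(c,P):
    w,x,y,z=c["orientation"]; R=Ro.from_quat([x,y,z,w]).as_matrix(); P=np.atleast_2d(P)
    rv=cv2.Rodrigues(R.T)[0]; K=np.array([[c["fx"],0,c["cx"]],[0,c["fy"],c["cy"]],[0,0,1.]])
    return cv2.projectPoints(P.astype(float),rv,-R.T@np.array(c["position"]),K,np.array(c["dist_coeffs"]))[0].reshape(-1,2)
def ray(c,uv,z):
    w,x,y,zz=c["orientation"]; R=Ro.from_quat([x,y,zz,w]).as_matrix(); K=np.array([[c["fx"],0,c["cx"]],[0,c["fy"],c["cy"]],[0,0,1.]])
    n=cv2.undistortPoints(np.array(uv,float).reshape(-1,1,2),K,np.array(c["dist_coeffs"])).reshape(-1,2)
    d=np.c_[n,np.ones(len(n))]@R.T; o=np.array(c["position"])
    return o+d*((z-o[2])/d[:,2])[:,None]
E
python3 - <<'E'
from h import *
way([(.5,.12,.26,.235)],-1)
E
```

```text
[-0.049,-0.026,-0.003,0,0,6.5,-1],
[-0.0515,-0.0205,-0.003,0,0,6.5,-1],
[-0.0535,-0.0145,-0.003,0,0,6.5,-1],
[-0.0545,-0.008,-0.0035,0,0,6.6,-1],
[-0.0555,-0.002,-0.003,0,0,6.5,-1],
[-0.055,0.0045,-0.0035,0,0,6.6,-1],
[-0.054,0.011,-0.003,0,0,6.5,-1],
[-0.053,0.017,-0.0035,0,0,6.6,-1],
[-0.0505,0.023,-0.003,0,0,6.5,-1],
--
```

```bash
python3 -m jog '[[-0.049,-0.026,-0.003,0,0,6.5,-1],[-0.0515,-0.0205,-0.003,0,0,6.5,-1],[-0.0535,-0.0145,-0.003,0,0,6.5,-1],[-0.0545,-0.008,-0.0035,0,0,6.6,-1],[-0.0555,-0.002,-0.003,0,0,6.5,-1]]'; python3 -m jog '[[-0.055,0.0045,-0.0035,0,0,6.6,-1],[-0.054,0.011,-0.003,0,0,6.5,-1],[-0.053,0.017,-0.0035,0,0,6.6,-1],[-0.0505,0.023,-0.003,0,0,6.5,-1],[0,0,0,0,0,0,-1]]' ; python3 - <<'E'
from h import *
stt()
for n in ["wrist"]:
    c=imaging.camera(n); cv2.imwrite(f"pics/b_{n}.png",c["img"]); print(c["position"],c["orientation"],c["fx"])
    for q in ["carrier","mouth","socket","keeper_hinge","keeper_stud","jar"]:
        for f in (imaging.recognise,imaging.tip_of):
            print(q,[(np.round(d["location"],4).tolist(),round(d["conf"],2)) for d in f(c,q)][:3])
E
```

```text
time: 2.92
ee_pos: [0.3463, 0.2767, 0.2472]
orientation: [0.0, 0.426, 0.904, 0.0]
wrist_force: [1.1, 0.2, 0.6]
grip_width: 0.999
grasp_force: 0.0
time: 3.55
ee_pos: [0.5026, 0.1171, 0.2595]
orientation: [0.0, 0.621, 0.784, 0.0]
wrist_force: [-0.6, 1.1, -1.4]
grip_width: 1.0
grasp_force: 0.0
t3.55 p [0.5026 0.1171 0.2595] yaw 0.230 F [-0.6  1.1 -1.4] w 1.000 g 0.0 q6 1.57
[0.48458337 0.19686114 0.40170412] [0.15961087 0.98044465 0.1135826  0.01875235] 395.6987186463879
carrier [([0.632, 0.1291, 0.0338], 0.9)]
carrier [([0.6264, 0.1242, 0.0038], 0.82)]
mouth [([0.6298, 0.1325, 0.0298], 0.9)]
mouth []
socket [([0.6271, 0.1352, 0.0307], 0.84)]
socket [([0.5446, 0.1778, 0.0313], 0.96)]
keeper_hinge [([0.6292, 0.1313, 0.0278], 0.78)]
keeper_hinge []
keeper_stud [([0.5151, 0.0162, 0.0383], 0.89)]
keeper_stud [([0.5597, 0.0538, 0.0257], 0.71), ([0.4772, -0.0254, 0.0313], 0.62)]
jar [([0.5602, 0.1238, 0.0791], 0.68)]
jar [([0.565, 0.1212, 0.0066], 0.57)]
```

View pics/b_wrist.png

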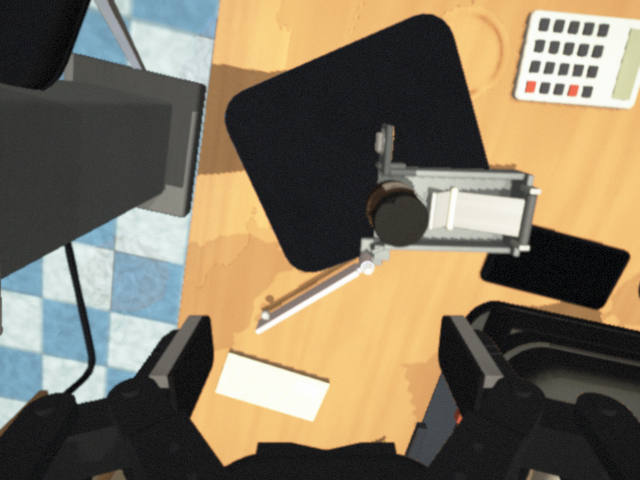

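```bash
python3 - <<'E'
from h import *
im=cv2.imread("pics/b_wrist.png")[110:290,350:550]
cv2.imwrite("pics/b_crop.png",cv2.resize(im,(660,594),interpolation=cv2.INTER_CUBIC))
E
```

```text
(no output)
```

View pics/b_crop.png

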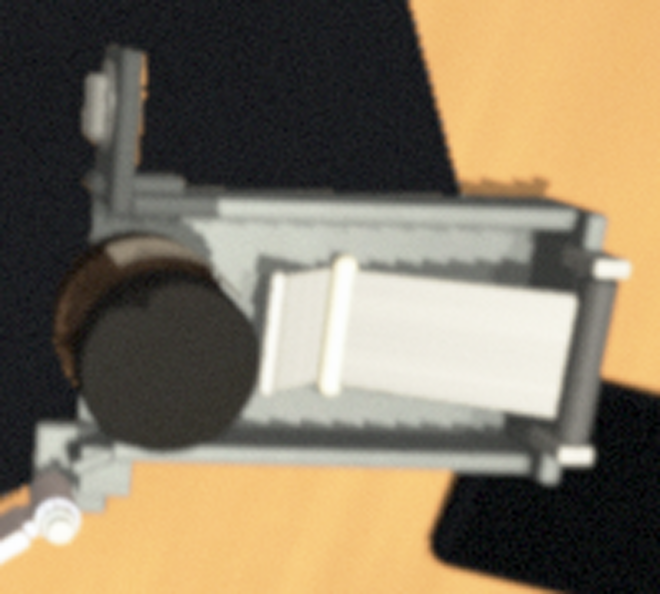

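```bash
python3 - <<'E'
from h import *
from scipy.optimize import least_squares
c={"position":[0.48458337,0.19686114,0.40170412],"orientation":[0.15961087,0.98044465,0.1135826,0.01875235]}
c2=imaging.camera("wrist"); c.update({k:c2[k] for k in ("fx","fy","cx","cy","dist_coeffs")})
f=lambda l:np.array(l)/3.3+[350,110]
L=ray(c,f([(222,216),(400,222),(575,228)]),.0336); Rr=ray(c,f([(270,432),(400,440),(530,449)]),.0336); F=ray(c,f([(131,52),(121,205)]),.0476)
print(L,Rr,F,sep="\n")
for A in (L,Rr): d=A[-1]-A[0]; print("yaw",math.atan2(d[1],d[0]))
d=F[0]-F[1]; print("yaw fl",math.atan2(d[1],d[0])-math.pi/2, "len",np.linalg.norm(d), "wall dist",np.linalg.norm(L[1]-Rr[1]))
net=[((0,0),(.626,.124)),((0,0),(.625,.13)),((0,0),(.623,.13)),((-.07,.0),(.558,.111)),((-.07,0),(.551,.113)),((-.07,.064),(.537,.176)),((-.07,.064),(.544,.179)),((-.07,.064),(.5446,.1778)),((-.078,-.056),(.557,.061)),((-.078,-.056),(.561,.058)),((-.078,-.056),(.5597,.0538))]
def res(v,parts=0):
    x,y,a=v; ca,sa=math.cos(a),math.sin(a); T=lambda p:np.array([x+ca*p[0]-sa*p[1],y+sa*p[0]+ca*p[1]])
    o=[]
    for p,w in net: o+=list((T(p)-w)/.004)
    inv=lambda w:np.array([ca*(w[0]-x)+sa*(w[1]-y),-sa*(w[0]-x)+ca*(w[1]-y)])
    o+=[(inv(w)[1]-.034)/.002 for w in L]+[(inv(w)[1]+.034)/.002 for w in Rr]
    o+=[(inv(w)[0]+.067)/.002 for w in F]+[(inv(F[0])[1]-.080)/.002,(inv(F[1])[1]-.040)/.003]
    return np.array(o)
s=least_squares(res,[.624,.128,.2]); print(s.x, np.round(res(s.x),1))
E
```

```text
[[0.58177491 0.15740313 0.0336    ]
 [0.6314142  0.16737743 0.0336    ]
 [0.68054621 0.17725037 0.0336    ]]
[[0.61504112 0.09904368 0.0336    ]
 [0.65374565 0.10553401 0.0336    ]
 [0.69284286 0.11177271 0.0336    ]]
[[0.54207223 0.19451371 0.0476    ]
 [0.55053002 0.15547599 0.0476    ]]
yaw 0.19830050573101812
yaw 0.1621717247619405
yaw fl 0.2133591881907273 len 0.03994342928467249 wall dist 0.06575181863858641
[0.62389268 0.13113093 0.21985882] [-0.5  1.8 -0.3  0.3  0.2  0.3 -0.6  1.2  1.1  0.7  1.2  0.6 -0.6 -0.2
 -0.7  0.1  0.7 -0.4 -0.3  0.4  0.1  1.4  0.4 -0.1 -0.7  2.3  1.3  0.
  0.5  0.4 -0.1 -0.1]
```

```bash
python3 - <<'E'
from h import *
c={"position":[0.48458337,0.19686114,0.40170412],"orientation":[0.15961087,0.98044465,0.1135826,0.01875235]}
c2=imaging.camera("wrist"); c.update({k:c2[k] for k in ("fx","fy","cx","cy","dist_coeffs")})
print(ray(c,np.array([(169,358)])/3.3+[350,110],.0756), ray(c,np.array([(80,358),(258,358)])/3.3+[350,110],.0756))
stt()
way([(.563,.121,.10,.215),(.563,.121,.042,.215)],-1)
E
```

```text
[[0.5683417  0.12352712 0.0756    ]] [[0.54589113 0.11825096 0.0756    ]
 [0.59081531 0.1288109  0.0756    ]]
t4.30 p [0.5002 0.1201 0.2598] yaw 0.236 F [ 0.4 -0.1 -0.5] w 0.999 g 0.0 q6 1.57
[-0.0045,0.0205,0.0535,0,0,0.4,-1],
[-0.0045,0.0205,0.053,0,0,0.4,-1],
[-0.0045,0.0205,0.0535,0,0,0.4,-1],
--
[0,0,0.058,0,0,0,-1],
--
```

```bash
python3 -m jog '[[-0.0045,0.0215,0.0535,0,0,0.4,-1],[-0.0045,0.0215,0.053,0,0,0.4,-1],[-0.0035,0.0215,0.0535,0,0,0.4,-1],[0,0,0.033,0,0,0,-1],[0,0,0.033,0,0,0,-1]]'; python3 -m jog '[[0,0,0,0,0,0,1],[0,0,0,0,0,0,1],[0,0,0,0,0,0,1],[0,0,0,0,0,0,1],[0,0,0,0,0,0,1]]';python3 -m jog '[[0,0,-0.01,0,0,0,1],[0,0,-0.03,0,0,0,1],[0,0,-0.05,0,0,0,1],[0,0,-0.05,0,0,0,1],[0,0,0,0,0,0,1]]';  python3 - <<'E'
from h import *
stt()
c=imaging.camera("scene"); cv2.imwrite("pics/c.png",c["img"][150:350,200:480])
p,R=way([(.47,-.05,.17,.6),(.54,-.232,.13,1.5),],1)
E
```

```text
time: 4.92
ee_pos: [0.5659, 0.1222, 0.032]
orientation: [-0.0, 0.627, 0.779, -0.0]
wrist_force: [-0.8, -0.2, -0.9]
grip_width: 1.003
grasp_force: 0.0
time: 5.55
ee_pos: [0.5675, 0.1227, 0.0358]
orientation: [0.001, 0.627, 0.779, 0.002]
wrist_force: [-0.3, -0.7, 5.9]
grip_width: 0.544
grasp_force: 62.5
time: 6.18
ee_pos: [0.569, 0.1231, 0.1793]
orientation: [0.003, 0.627, 0.779, 0.004]
wrist_force: [1.3, 0.5, -1.6]
grip_width: 0.544
grasp_force: 61.9
t6.17 p [0.569  0.1231 0.1793] yaw 0.215 F [ 1.3  0.5 -1.6] w 0.544 g 61.9 q6 1.57
[-0.037,-0.033,0.0015,0.1,0,-5.5,1],
[-0.0335,-0.0365,0.0015,0.1,0,-5.5,1],
[-0.03,-0.0395,0.0015,0,0,-5.5,1],
[-0.0265,-0.042,0.0015,0.1,0,-5.6,1],
--
[-0.038,-0.009,0.008,0,0,-10.3,1],
[-0.0355,-0.0155,0.008,0,0,-10.3,1],
[-0.0325,-0.022,0.008,0,0,-10.3,1],
[-0.028,-0.027,0.008,0,0,-10.3,1],
[-0.0225,-0.0315,0.008,-0.1,0,-10.3,1],
--
```

View pics/c.png

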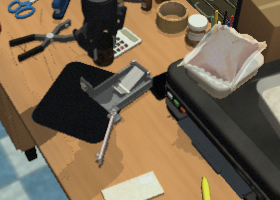

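```bash
python3 -m jog '[[-0.037,-0.033,0.0015,0,0,-5.5,1],[-0.0335,-0.0365,0.0015,0,0,-5.5,1],[-0.03,-0.0395,0.0015,0,0,-5.5,1],[-0.0265,-0.042,0.0015,0,0,-5.6,1],[-0.038,-0.009,0.008,0,0,-10.3,1]]'; python3 -m jog '[[-0.0355,-0.0155,0.008,0,0,-10.3,1],[-0.0325,-0.022,0.008,0,0,-10.3,1],[-0.028,-0.027,0.008,0,0,-10.3,1],[-0.0225,-0.0315,0.008,0,0,-10.3,1],[0,0,0,0,0,0,1]]'; python3 - <<'E'
from h import *
stt()
c=imaging.camera("scene"); 
for q in ["jar","board1"]: print([(np.round(d["location"],3),round(d["conf"],2)) for d in imaging.tip_of(c,q)],[(np.round(d["location"],3),round(d["conf"],2)) for d in imaging.recognise(c,q)])
way([(.54,-.232,.05,1.5),(.54,-.232,.027,1.5)],1)
E
```

```text
time: 6.85
ee_pos: [0.4787, -0.0878, 0.1583]
orientation: [-0.003, 0.383, 0.924, -0.001]
wrist_force: [1.3, 1.2, -1.6]
grip_width: 0.54
grasp_force: 65.7
time: 7.48
ee_pos: [0.5375, -0.2338, 0.1245]
orientation: [-0.002, 0.037, 0.999, 0.001]
wrist_force: [-0.1, 0.5, -1.8]
grip_width: 0.541
grasp_force: 65.8
t7.47 p [ 0.5375 -0.2338  0.1245] yaw 1.496 F [-0.1  0.5 -1.8] w 0.541 g 65.8 q6 -0.34
[(array([ 0.542, -0.232,  0.102]), 0.95), (array([ 0.502, -0.34 , -0.002]), 0.33)] [(array([ 0.523, -0.238,  0.148]), 0.86), (array([0.505, 0.005, 0.038]), 0.59)]
[(array([ 0.494, -0.136,  0.002]), 0.9), (array([ 0.503, -0.338, -0.003]), 0.8)] [(array([ 0.489, -0.136,  0.008]), 0.84), (array([ 0.499, -0.339,  0.006]), 0.83), (array([0.507, 0.005, 0.038]), 0.57)]
[-0.001,-0.0005,0.0385,0,0,0,1],
[-0.001,-0.0005,0.039,0,-0.1,0,1],
--
[0,0,0.023,0,0,0,1],
--
```

```bash
python3 -m jog '[[-0.001,0,0.0385,0,0,0,1],[-0.001,0,0.039,0,0,0,1],[0,0,0.018,0,0,0,1],[0,0,0,0,0,0,1]]'; python3 -m jog '[[0,0,0.002,0,0,0,1],[0,0,0,0,0,0,1]]';python3 -m jog '[[0,0,0.002,0,0,0,1],[0,0,0,0,0,0,1]]'
```

```text
time: 8.22
ee_pos: [0.5392, -0.2306, 0.0309]
orientation: [-0.002, 0.035, 0.999, 0.001]
wrist_force: [-0.9, 0.5, -0.5]
grip_width: 0.534
grasp_force: 65.7
time: 8.48
ee_pos: [0.5418, -0.2324, 0.0317]
orientation: [0.001, 0.036, 0.999, -0.0]
wrist_force: [-0.3, -0.5, -2.5]
grip_width: 0.541
grasp_force: 65.8
time: 8.72
ee_pos: [0.5409, -0.2323, 0.0286]
orientation: [0.0, 0.036, 0.999, -0.0]
wrist_force: [0.5, 0.3, -0.6]
grip_width: 0.537
grasp_force: 65.8
```

```bash
for i in 1 2 3; do python3 -m jog '[[0,0,0.0015,0,0,0,1],[0,0,0,0,0,0,1]]' | grep -E "ee_pos|wrist"; done
```

```text
ee_pos: [0.5406, -0.2322, 0.0266]
wrist_force: [0.2, 1.4, -1.6]
ee_pos: [0.5407, -0.2322, 0.0251]
wrist_force: [0.1, 0.2, -0.8]
ee_pos: [0.5409, -0.2323, 0.0243]
wrist_force: [-0.7, 0.1, 2.0]
```

```bash
python3 -m jog '[[0,0,0.0005,0,0,0,1],[0,0,0,0,0,0,1],[0,0,0,0,0,0,-1],[0,0,0,0,0,0,-1],[0,0,0,0,0,0,-1]]' | grep -E "ee_pos|wrist|width";  python3 -m jog '[[0,0,0,0,0,0,-1],[0,0,-0.03,0,0,0,-1],[0,0,-0.05,0,0,0,-1],[0,0,-0.05,0,0,0,-1]]'
python3 - <<'E'
from h import *
stt()
c=imaging.camera("scene"); cv2.imwrite("pics/d.png",c["img"][240:450,230:480])
for q in ["jar","board1"]: print([(np.round(d["location"],3),round(d["conf"],2)) for d in imaging.tip_of(c,q)],[(np.round(d["location"],3),round(d["conf"],2)) for d in imaging.recognise(c,q)])
way([(.40,-.13,.25,1.571)],-1)
E
```

```text
ee_pos: [0.5408, -0.2322, 0.0231]
wrist_force: [0.9, 0.4, -0.9]
grip_width: 0.999
time: 10.6
ee_pos: [0.5404, -0.2321, 0.1542]
orientation: [-0.001, 0.036, 0.999, 0.0]
wrist_force: [0.4, 0.6, -0.4]
grip_width: 0.999
grasp_force: 0.0
t10.60 p [ 0.5404 -0.2321  0.1542] yaw 1.499 F [ 0.4  0.6 -0.4] w 0.999 g 0.0 q6 -0.33
[(array([ 0.544, -0.235,  0.001]), 0.96)] [(array([ 0.537, -0.241,  0.072]), 0.63)]
[(array([ 0.496, -0.131,  0.001]), 0.84), (array([ 0.503, -0.338, -0.003]), 0.78)] [(array([ 0.492, -0.137,  0.009]), 0.86), (array([ 0.5  , -0.338,  0.005]), 0.73)]
[0.037,0.023,-0.024,0,0,-1,-1],
[0.0365,0.0235,-0.0245,0,0,-1,-1],
[0.036,0.024,-0.024,0,0,-1.1,-1],
[0.0355,0.025,-0.0245,0,0,-1,-1],
--
```

View pics/d.png

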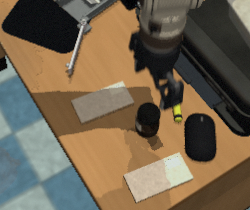

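```bash
python3 -m jog '[[0.037,0,-0.024,0,0,-1,-1],[0.0365,0,-0.0245,0,0,-1,-1],[0.036,0,-0.024,0,0,-1.1,-1],[0.0305,0,-0.0245,0,0,-1,-1],[0,0,0,0,0,0,-1]]'
cat >> h.py <<'E'
def boards(c,z,q="board1",n=2):
    out=[]
    for d in imaging.regions_of(c,q)[:n]:
        m=d["region"].astype(np.uint8); k=max(cv2.findContours(m,cv2.RETR_EXTERNAL,cv2.CHAIN_APPROX_NONE)[0],key=cv2.contourArea)
        P=ray(c,k.reshape(-1,2)+0.0,z)[:,:2]; (cx,cy),(w,h),a=cv2.minAreaRect((P*1000).astype(np.float32))
        if w<h: a+=90; w,h=h,w
        a=(a+90)%180-90; print("conf %.2f c (%.4f,%.4f) size %.1f x %.1f yaw %.3f px"%(d["conf"],cx/1000,cy/1000,w,h,math.radians(a)),k.reshape(-1,2).mean(0).round())
        out.append((cx/1000,cy/1000,math.radians(a)))
    return out
E
python3 - <<'E'
from h import *
stt()
c=imaging.camera("wrist"); cv2.imwrite("pics/e.png",c["img"]); print(c["position"])
boards(c,.008)
for q in ["jar","board1"]: print([(np.round(d["location"],3),round(d["conf"],2)) for d in imaging.tip_of(c,q)])
c=imaging.camera("top"); boards(c,.008)
E
```

```text
time: 11.48
ee_pos: [0.3997, -0.2258, 0.2507]
orientation: [0.0, 0.001, 1.0, -0.0]
wrist_force: [0.9, 0.1, -0.5]
grip_width: 0.998
grasp_force: 0.0
t11.47 p [ 0.3997 -0.2258  0.2507] yaw 1.569 F [ 0.9  0.1 -0.5] w 0.998 g 0.0 q6 -0.51
[ 0.3186012  -0.22567353  0.39295867]
conf 0.96 c (0.4986,-0.3323) size 128.2 x 61.5 yaw -0.149 px [226. 280.]
conf 0.62 c (0.4936,-0.1313) size 127.2 x 61.9 yaw -0.119 px [414. 276.]
[(array([ 0.539, -0.234, -0.001]), 0.6)]
[(array([ 0.494, -0.331, -0.002]), 0.98), (array([ 0.5  , -0.133, -0.   ]), 0.97)]
conf 0.98 c (0.5022,-0.3304) size 120.1 x 66.1 yaw -0.149 px [451. 259.]
conf 0.73 c (0.4932,-0.1299) size 125.4 x 62.3 yaw -0.184 px [389. 264.]
```

View pics/e.png

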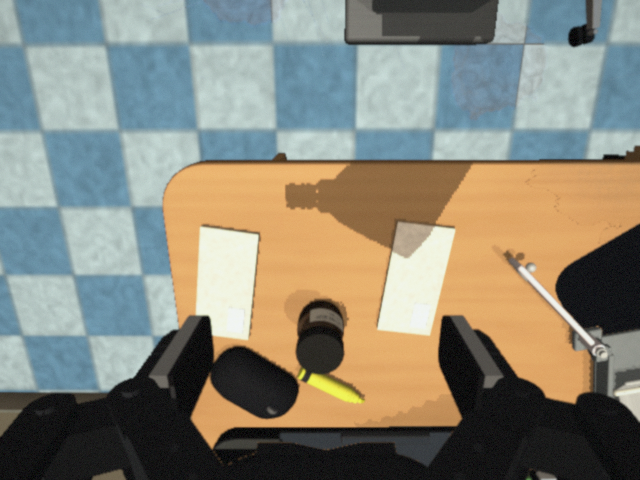

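```bash
python3 - <<'E'
from h import *
c=imaging.camera("wrist")
for K in ([(398,221),(454,227),(432,335),(378,331)],[(202,226),(259,233),(249,338),(195,334)]):
    P=ray(c,K,.008)[:,:2]; print(P.round(4).tolist(),P.mean(0).round(4),[round(math.atan2(*(P[b]-P[a])[::-1]),3) for a,b in((0,3),(1,2))],[round(np.linalg.norm(P[b]-P[a]),4) for a,b in((0,3),(1,2),(0,1),(3,2))], [round(math.atan2(*(P[b]-P[a])[::-1])-math.pi/2,3) for a,b in((0,1),(3,2))])
for d in imaging.regions_of(c,"board1")[:2]:
    m=d["region"].astype(np.uint8); k=max(cv2.findContours(m,cv2.RETR_EXTERNAL,cv2.CHAIN_APPROX_NONE)[0],key=cv2.contourArea); print(cv2.approxPolyDP(k,5,True).reshape(-1,2).tolist())
g=cv2.cvtColor(c["img"],cv2.COLOR_BGR2GRAY)
E
```

```text
[[0.4286, -0.1516], [0.4348, -0.0945], [0.5602, -0.1059], [0.555, -0.1663]] [ 0.4947 -0.1296] [-0.115, -0.091] [np.float64(0.1273), np.float64(0.1259), np.float64(0.0575), np.float64(0.0606)] [-0.109, -0.086]
[[0.434, -0.3493], [0.4413, -0.2921], [0.564, -0.3096], [0.559, -0.3693]] [ 0.4996 -0.3301] [-0.159, -0.142] [np.float64(0.1266), np.float64(0.1239), np.float64(0.0577), np.float64(0.0599)] [-0.128, -0.084]
[[200, 225], [194, 313], [209, 315], [213, 335], [246, 339], [257, 233]]
[[397, 221], [377, 327], [428, 334], [453, 230]]
```

```bash
python3 - <<'E'
from h import *
way([(.447,-.1255,.10,1.466),(.447,-.1255,.02,1.466)],-1)
E
```

```text
[-0.0115,0.025,0.0375,0,0,1.5,-1],
[-0.011,0.025,0.037,0,0,1.5,-1],
[-0.01,0.0255,0.0375,0,-0.1,1.5,-1],
[-0.0095,0.026,0.0375,0.1,0,1.5,-1],
--
[0,0,0.04,0,0,0,-1],
[0,0,0.04,0,0,0,-1],
--
```

```bash
python3 -m jog '[[-0.0115,0.025,0.0375,0,0,1.5,-1],[-0.011,0.025,0.037,0,0,1.5,-1],[-0.01,0.0255,0.0375,0,0,1.5,-1],[-0.0095,0.026,0.0375,0,0,1.5,-1],[0,0,0.04,0,0,0,-1]]' | grep ee_; python3 -m jog '[[0,0,0.03,0,0,0,-1],[0,0,0.01,0,0,0,-1],[0,0,0.01,0,0,0,-1],[0,0,0.006,0,0,0,-1],[0,0,0,0,0,0,-1]]'; for i in 1 2 3; do python3 -m jog '[[0,0,0.002,0,0,0,-1],[0,0,0,0,0,0,-1]]' | grep -E "ee_pos|wrist"; done
```

```text
ee_pos: [0.4481, -0.1243, 0.0595]
time: 13.12
ee_pos: [0.4472, -0.1261, 0.0051]
orientation: [0.0, 0.052, 0.999, -0.0]
wrist_force: [-0.4, 0.3, 0.3]
grip_width: 0.999
grasp_force: 0.0
ee_pos: [0.4472, -0.126, 0.0032]
wrist_force: [-0.3, -0.9, -0.1]
ee_pos: [0.4468, -0.1259, 0.0008]
wrist_force: [-0.1, -0.8, 0.4]
ee_pos: [0.4468, -0.1259, -0.0014]
wrist_force: [0.4, 0.0, 0.1]
```

```bash
python3 -m jog '[[0,0,0,0,0,0,-0.52],[0,0,0,0,0,0,-0.52],[0,0,0,0,0,0,-0.52]]'; for i in 1 2 3; do python3 -m jog '[[0,0,0.0015,0,0,0,-0.52],[0,0,0,0,0,0,-0.52]]' | grep -E "ee_pos|wrist"; done
```

```text
time: 14.25
ee_pos: [0.447, -0.1259, -0.0012]
orientation: [0.0, 0.052, 0.999, -0.0]
wrist_force: [-0.1, 0.2, -0.2]
grip_width: 0.757
grasp_force: 0.0
ee_pos: [0.4468, -0.1259, -0.0028]
wrist_force: [0.4, -0.1, 0.2]
ee_pos: [0.4468, -0.1259, -0.0043]
wrist_force: [1.1, -0.9, -0.3]
ee_pos: [0.4468, -0.1259, -0.0058]
wrist_force: [-0.4, -0.5, -0.3]
```

```bash
python3 -m jog '[[0,0,-0.0015,0,0,0,1],[0,0,0,0,0,0,1],[0,0,0,0,0,0,1],[0,0,0,0,0,0,1]]';  python3 -m jog '[[0,0,-0.02,0,0,0,1],[0,0,-0.03,0,0,0,1],[0,0,0,0,0,0,1]]'; python3 - <<'E'
from h import *
stt()
c=imaging.camera("wrist"); cv2.imwrite("pics/f.png",c["img"])
boards(c,.06)
c=imaging.camera("top"); cv2.imwrite("pics/f_top.png",c["img"]); boards(c,.06)
for q in ["carrier","mouth","socket","keeper_hinge","board1"]: print(q,[(np.round(d["location"],3),round(d["conf"],2)) for d in imaging.tip_of(c,q)])
E
```

```text
time: 15.5
ee_pos: [0.4468, -0.1259, -0.0044]
orientation: [-0.0, 0.052, 0.999, 0.0]
wrist_force: [-0.4, 0.1, -0.2]
grip_width: 0.682
grasp_force: 64.0
time: 15.88
ee_pos: [0.4489, -0.1265, 0.0476]
orientation: [0.002, 0.052, 0.999, -0.001]
wrist_force: [-0.2, -0.2, -1.0]
grip_width: 0.677
grasp_force: 64.3
t15.88 p [ 0.4489 -0.1265  0.0476] yaw 1.466 F [-0.2 -0.2 -1. ] w 0.677 g 64.3 q6 -0.17
conf 0.95 c (0.4686,-0.1284) size 76.1 x 59.9 yaw -0.122 px [323. 367.]
conf 0.64 c (0.4650,-0.2505) size 94.8 x 18.6 yaw -0.371 px [ 13. 380.]
conf 0.88 c (0.4943,-0.3169) size 122.1 x 62.6 yaw -0.124 px [452. 262.]
conf 0.76 c (0.5135,-0.1306) size 85.3 x 57.6 yaw -0.123 px [389. 254.]
carrier [(array([0.626, 0.131, 0.004]), 0.74)]
mouth [(array([0.554, 0.113, 0.013]), 0.75)]
socket [(array([0.539, 0.18 , 0.026]), 0.71)]
keeper_hinge [(array([0.557, 0.061, 0.03 ]), 0.56)]
board1 [(array([ 0.493, -0.13 ,  0.047]), 0.84), (array([ 0.505, -0.33 ,  0.   ]), 0.64), (array([0.557, 0.11 , 0.012]), 0.16)]
```

View pics/f.png

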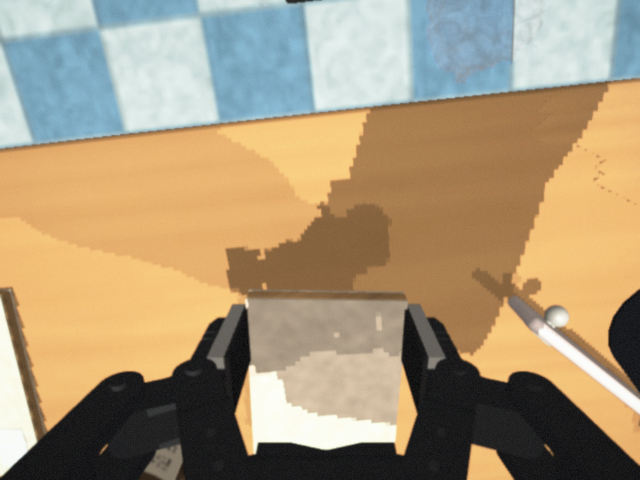

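```bash
python3 - <<'E'
from h import *
c2=imaging.camera("wrist"); print("rear",ray(c2,[(327,299),(248,292),(405,294)],.060), )
c={"position":[0.48458337,0.19686114,0.40170412],"orientation":[0.15961087,0.98044465,0.1135826,0.01875235]}
c.update({k:c2[k] for k in ("fx","fy","cx","cy","dist_coeffs")})
im=cv2.imread("pics/b_wrist.png"); im=cv2.resize(im[110:290,350:550],(800,720),interpolation=cv2.INTER_CUBIC)[:,:]
for (x,y,a),col in (((.6239,.131,.22),(0,0,255)),((.6250,.1300,.20),(0,255,0))):
    T=lambda p:(x+math.cos(a)*p[0]-math.sin(a)*p[1],y+math.sin(a)*p[0]+math.cos(a)*p[1],p[2]+.0036)
    for A,B in [((-.05,.034,.03),(.064,.034,.03)),((-.05,-.034,.03),(.064,-.034,.03)),((.064,-.034,.03),(.064,.034,.03)),((-.07,.04,.044),(-.07,.08,.044)),((-.064,.04,.044),(-.064,.08,.044)),((-.07,.08,.044),(-.064,.08,.044)),((-.017,-.018,.028),(-.017,.018,.028)),((-.078,-.056,.014),(-.078,-.056,.04))]:
        u=((proj(c,[T(A),T(B)])+.5-[350,110])*4-.5).round().astype(int); cv2.line(im,tuple(map(int,u[0])),tuple(map(int,u[1])),col,1)
cv2.imwrite("pics/g.png",im[:600])
E
```

```text
rear [[ 0.43090002 -0.12338523  0.06      ]
 [ 0.42522977 -0.15105527  0.06      ]
 [ 0.43184185 -0.09551682  0.06      ]]
```

View pics/g.png

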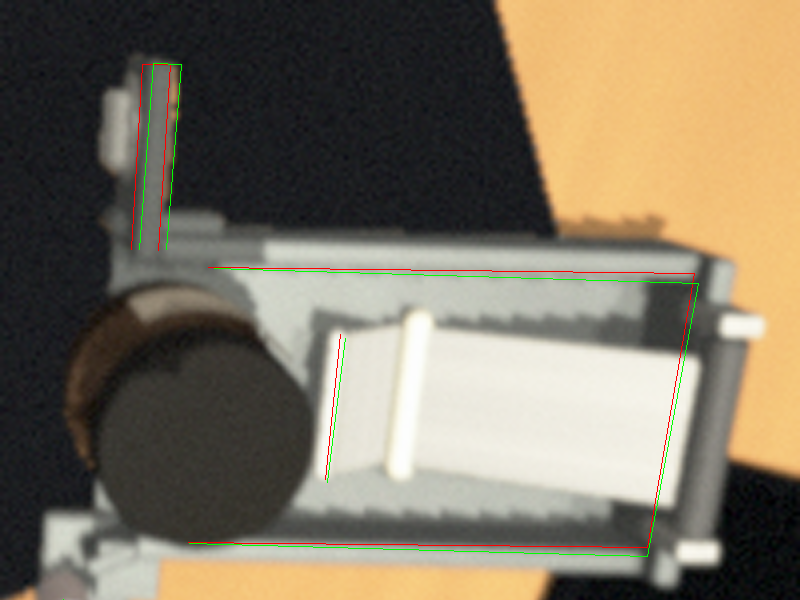

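```bash
cat >> h.py <<'E'
CX,CY,CA=.6245,.131,.205
def cw(x,y): return CX+math.cos(CA)*x-math.sin(CA)*y, CY+math.sin(CA)*x+math.cos(CA)*y
def wc(p):
    dx,dy=p[0]-CX,p[1]-CY; return math.cos(CA)*dx+math.sin(CA)*dy, -math.sin(CA)*dx+math.cos(CA)*dy
YB=CA+math.pi/2
def stc():
    stt(); p,R=cur(); print("carrier xy mm",np.round(np.array(wc(p))*1000,1))
E
python3 - <<'E'
from h import *
way([(.44,-.08,.09,1.5),(*cw(-.205,0),.09,YB),(*cw(-.205,0),.009,YB)],1,vmax=.05)
E
```

```text
[0.0055,0.0225,-0.0225,0,0,-1,1],
[0.0055,0.0225,-0.022,0,-0.1,-0.9,1],
--
[0.007,0.042,0,0,0,-4,1],
[0.004,0.0425,0,0,0,-3.9,1],
[0.0015,0.0425,0,0,0,-4,1],
[-0.002,0.042,0,0,0,-3.9,1],
--
[0,0,0.0405,0,0,0,1],
[0,0,0.0405,0,0,0,1],
--
```

```bash
python3 -m jog '[[0.0055,0.0225,-0.0225,0,0,-1,1],[0.0055,0.0225,-0.022,0,0,-0.9,1],[0.007,0.042,0,0,0,-4,1],[0.004,0.0425,0,0,0,-3.9,1],[0.0015,0.0425,0,0,0,-4,1]]' | grep -E "ee_|width"; python3 -m jog '[[-0.002,0.042,0,0,0,-3.9,1],[0,0,0.0405,0,0,0,1],[0,0,0.025,0,0,0,1],[0,0,0,0,0,0,1]]' >/dev/null; python3 - <<'E'
from h import *
stc()
c=imaging.camera("scene"); im=c["img"][190:340,220:400]; cv2.imwrite("pics/h.png",cv2.resize(im,(720,600),interpolation=cv2.INTER_CUBIC))
way([(*cw(-.205,0),.0095,YB)],1)
E
```

```text
ee_pos: [0.4279, 0.0483, 0.0904]
grip_width: 0.678
t17.50 p [0.4222 0.0888 0.0232] yaw 1.776 F [-0.1 -0.6 -0.7] w 0.681 g 64.4 q6 0.00
carrier xy mm [-2.066e+02 -2.000e-01]
[-0.0005,0.0005,0.015,0,-0.1,0,1],
--
```

View pics/h.png

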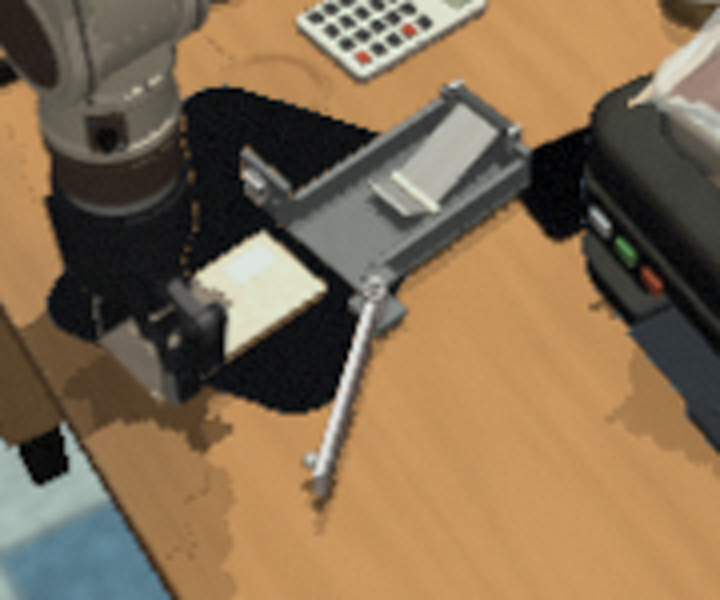

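```bash
python3 -m jog '[[0,0,0.013,0,0,0,1],[0,0,0,0,0,0,1],[-0.015,0,0,0,0,0,1],[-0.015,0,0,0,0,0,1],[0,0,0,0,0,0,1]]' | grep -E "ee_|force"; python3 -m jog '[[-0.015,0,0,0,0,0,1],[-0.015,0,0,0,0,0,1],[0,0,0,0,0,0,1]]' | grep -E "ee_|force"; python3 - <<'E'
from h import *
stc()
E
```

```text
ee_pos: [0.4554, 0.0953, 0.0125]
wrist_force: [-0.5, 0.5, -2.0]
grasp_force: 64.4
ee_pos: [0.4835, 0.1012, 0.0121]
wrist_force: [0.2, -0.8, -1.4]
grasp_force: 64.4
t18.55 p [0.4835 0.1012 0.0121] yaw 1.775 F [ 0.2 -0.8 -1.4] w 0.678 g 64.4 q6 0.00
carrier xy mm [-144.1   -0.5]
```

```bash
python3 -m jog '[[0,0,0.003,0,0,0,1],[-0.01,0,0,0,0,0,1],[-0.01,0,0,0,0,0,1],[0,0,0,0,0,0,1]]' | grep -E "ee_|force"; python3 -m jog '[[-0.008,0,0,0,0,0,1],[-0.007,0,0,0,0,0,1],[0,0,0,0,0,0,1]]' | grep -E "ee_|force";python3 -m jog '[[-0.006,0,0,0,0,0,1],[-0.005,0,0,0,0,0,1],[0,0,0,0,0,0,1]]' | grep -E "ee_|force"; python3 - <<'E'
from h import *
stc()
E
```

```text
ee_pos: [0.5041, 0.1055, 0.009]
wrist_force: [0.2, -0.5, -1.1]
grasp_force: 64.4
ee_pos: [0.5134, 0.1075, 0.0073]
wrist_force: [-7.1, -1.2, -0.1]
grasp_force: 64.6
ee_pos: [0.5148, 0.1077, 0.0066]
wrist_force: [-26.1, -4.9, 19.6]
grasp_force: 66.3
t19.80 p [0.5148 0.1077 0.0066] yaw 1.775 F [-26.1  -4.9  19.6] w 0.677 g 66.3 q6 0.00
carrier xy mm [-112.1   -0.4]
```

```bash
python3 -m jog '[[0.006,0,0,0,0,0,1],[0,0,0,0,0,0,1]]' | grep -E "ee_|force"; python3 - <<'E'
from h import *
stc()
c=imaging.camera("scene"); im=c["img"][200:320,250:400]; cv2.imwrite("pics/i.png",cv2.resize(im,(750,600),interpolation=cv2.INTER_CUBIC))
E
```

```text
ee_pos: [0.5151, 0.1078, 0.0072]
wrist_force: [-12.7, -3.0, 5.6]
grasp_force: 65.1
t20.05 p [0.5151 0.1078 0.0072] yaw 1.775 F [-12.7  -3.    5.6] w 0.681 g 65.1 q6 0.00
carrier xy mm [-111.8   -0.4]
```

View pics/i.png

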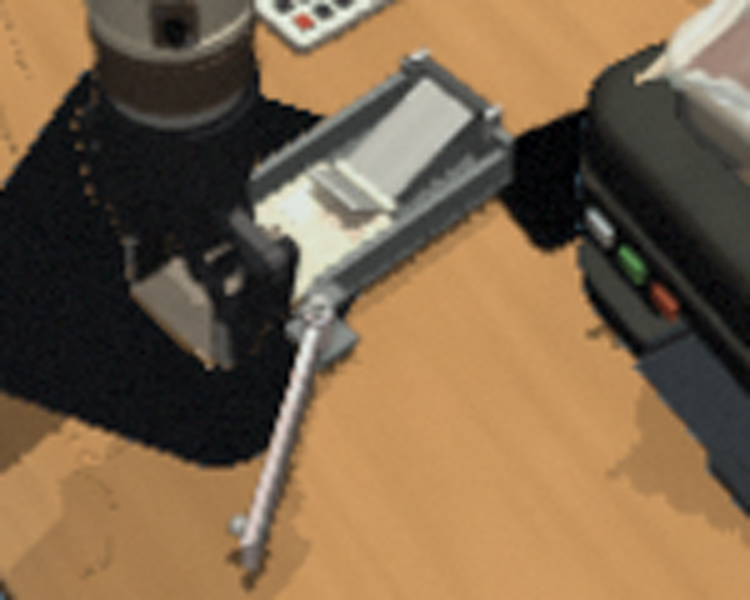

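```bash
python3 -m jog '[[0,0,0,0,0,0,-0.6],[0,0,0,0,0,0,-0.6],[0,0,-0.02,0,0,0,-0.6],[0,0,-0.05,0,0,0,-0.6],[0.05,0,0,0,0,0,0.4]]' | grep -E "ee_|force|width"; python3 -m jog '[[0,0,0,0,0,0,0.4],[0,0,0,0,0,0,0.4],[0,0,0,0,0,0,0.4]]' | grep -E "ee_|force|width"; python3 - <<'E'
from h import *
stc()
c=imaging.camera("wrist"); print(boards(c,.0196)); c=imaging.camera("scene"); boards(c,.0196)
print([(np.round(d["location"],3),round(d["conf"],2)) for d in imaging.tip_of(c,"board1")])
way([(*cw(-.16,0),.05,YB),(*cw(-.16,0),.0135,YB)],.4)
E
```

```text
ee_pos: [0.4819, 0.1009, 0.0841]
wrist_force: [-0.2, 0.4, -0.3]
grip_width: 0.606
grasp_force: 0.0
ee_pos: [0.475, 0.0995, 0.0792]
wrist_force: [0.2, 0.4, -0.4]
grip_width: 0.299
grasp_force: 0.0
t21.10 p [0.475  0.0995 0.0792] yaw 1.775 F [ 0.2  0.4 -0.4] w 0.299 g 0.0 q6 0.00
carrier xy mm [-152.7   -0.4]
conf 0.91 c (0.5511,0.1152) size 109.9 x 59.1 yaw 0.186 px [325. 376.]
[(0.5511043701171875, 0.11523550415039062, 0.18578451448890873)]
conf 0.64 c (0.5573,0.1141) size 125.5 x 65.6 yaw 0.235 px [302. 253.]
[(array([0.563, 0.114, 0.014]), 0.62)]
[0.006,0.0005,0.0285,0,0,0,0.4],
--
[0,0,0.0365,0,0,0,0.4],
--
```

```bash
python3 -m jog '[[0.008,0,0.0285,0,0,0,0.4],[0,0,0.0365,0,0,0,0.4],[0,0,0,0,0,0,0.4],[-0.01,0,0,0,0,0,0.4],[0,0,0,0,0,0,0.4]]' | grep -E "ee_|force|width"; for i in 1 2 3; do python3 -m jog '[[-0.008,0,0,0,0,0,0.4],[-0.008,0,0,0,0,0,0.4],[0,0,0,0,0,0,0.4]]' | grep -E "ee_|wrist"; done; python3 -c "
from h import *
stc()"
```

```text
ee_pos: [0.4783, 0.1002, 0.0155]
wrist_force: [-0.5, 0.5, -0.5]
grip_width: 0.299
grasp_force: 0.0
ee_pos: [0.4896, 0.1023, 0.0135]
wrist_force: [-4.5, -1.5, 3.2]
ee_pos: [0.5015, 0.1048, 0.0121]
wrist_force: [-4.8, -0.9, 4.3]
ee_pos: [0.5235, 0.1096, 0.0139]
wrist_force: [-0.4, 0.8, 0.3]
t23.10 p [0.5235 0.1096 0.0139] yaw 1.775 F [-0.4  0.8  0.3] w 0.298 g 0.1 q6 0.00
carrier xy mm [-103.2   -0.4]
```

```bash
python3 - <<'E'
from h import *
c=imaging.camera("wrist"); cv2.imwrite("pics/j.png",c["img"]); boards(c,.0196,n=1); c=imaging.camera("scene"); boards(c,.0196)
for f in ("board1","press_arm"): print([(np.round(d["location"],3),round(d["conf"],2)) for d in imaging.tip_of(c,f)] if f!="press_arm" else "")
im=c["img"][200:320,250:400]; cv2.imwrite("pics/j.png",cv2.resize(im,(750,600),interpolation=cv2.INTER_CUBIC))
E
```

```text
conf 0.93 c (0.5575,0.1160) size 56.6 x 41.4 yaw 0.244 px [326. 396.]
conf 0.81 c (0.4939,-0.3375) size 127.1 x 61.6 yaw -0.149 px [387. 417.]
conf 0.68 c (0.5713,0.1161) size 86.2 x 50.7 yaw 0.375 px [311. 249.]
[(array([0.596, 0.122, 0.015]), 0.98), (array([ 0.502, -0.338, -0.001]), 0.67)]
```

View pics/j.png

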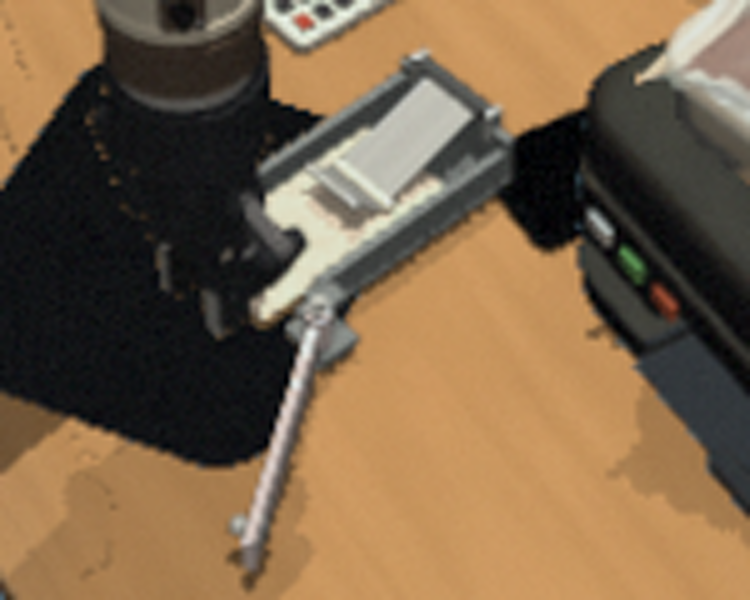

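```bash
python3 -m jog '[[-0.008,0,0,0,0,0,0.4],[-0.008,0,0,0,0,0,0.4],[0,0,0,0,0,0,0.4]]' | grep -E "ee_|wrist"; for i in 1 2 3 4; do python3 -m jog '[[-0.005,0,0,0,0,0,0.4],[0,0,0,0,0,0,0.4]]' | grep -E "ee_|wrist"; done; python3 -c "
from h import *
stc()"
```

```text
ee_pos: [0.5374, 0.1124, 0.0137]
wrist_force: [-3.7, -1.2, 2.6]
ee_pos: [0.5423, 0.1134, 0.0136]
wrist_force: [-3.3, -0.2, 2.3]
ee_pos: [0.5478, 0.1146, 0.0136]
wrist_force: [-2.2, 0.5, 0.8]
ee_pos: [0.5522, 0.1155, 0.0136]
wrist_force: [-4.2, -0.3, 2.8]
ee_pos: [0.5524, 0.1156, 0.0133]
wrist_force: [-14.4, -3.2, 10.8]
t24.73 p [0.5524 0.1156 0.0133] yaw 1.775 F [-14.4  -3.2  10.8] w 0.301 g 7.4 q6 0.00
carrier xy mm [-73.7  -0.4]
```

```bash
python3 -m jog '[[0.03,0,0,0,0,0,0.4],[0.02,0,-0.05,0,0,0,0.4],[0,0,-0.06,0,0,0,-1],[0,0,-0.06,0,0,0,-1]]' | grep -E "ee_|wrist"; python3 - <<'E'
from h import *
c=imaging.camera("scene"); boards(c,.008)
print([(np.round(d["location"],3),round(d["conf"],2)) for d in imaging.tip_of(c,"board1")])
stc(); way([(.42,-.3,.22,1.43)],-1)
E
```

```text
ee_pos: [0.5099, 0.1067, 0.1862]
wrist_force: [0.8, -0.2, -0.1]
conf 0.98 c (0.6256,0.1402) size 130.3 x 59.9 yaw 0.220 px [320. 242.]
conf 0.96 c (0.4980,-0.3342) size 128.9 x 62.8 yaw -0.146 px [387. 417.]
[(array([0.626, 0.128, 0.012]), 0.87), (array([ 0.499, -0.338,  0.002]), 0.68)]
t25.38 p [0.5131 0.1074 0.1888] yaw 1.775 F [ 1.2  0.1 -0.4] w 0.957 g 0.0 q6 0.00
carrier xy mm [-113.9   -0.4]
[0.025,-0.0545,-0.005,0,0.1,2.8,-1],
[0.022,-0.0555,-0.0045,0,0.1,2.8,-1],
[0.0195,-0.0565,-0.0045,0,0.1,2.8,-1],
[0.0165,-0.057,-0.0045,0,0.1,2.8,-1],
[0.0135,-0.058,-0.005,0,0.1,2.9,-1],
[0.011,-0.0585,-0.0045,0.1,0.1,2.8,-1],
[0.008,-0.0595,-0.005,0,0.1,2.9,-1],
--
```

```bash
python3 -m jog '[[0.025,-0.0545,-0.005,0,0,2.8,-1],[0.022,-0.0555,-0.0045,0,0,2.8,-1],[0.0195,-0.0565,-0.0045,0,0,2.8,-1],[0.0165,-0.057,-0.0045,0,0,2.8,-1],[0.0135,-0.058,-0.005,0,0,2.9,-1]]' | grep -E "ee_|wrist"; python3 -m jog '[[0.011,-0.0585,-0.0045,0,0,2.8,-1],[0.008,-0.0595,-0.005,0,0,2.9,-1],[0,0,0,0,0,0,-1]]' | grep -E "ee_|wrist"; python3 - <<'E'
from h import *
stt()
c=imaging.camera("wrist"); b=boards(c,.008)
for d in imaging.regions_of(c,"board1")[:1]:
    m=d["region"].astype(np.uint8); k=max(cv2.findContours(m,cv2.RETR_EXTERNAL,cv2.CHAIN_APPROX_NONE)[0],key=cv2.contourArea); k=cv2.approxPolyDP(k,5,True).reshape(-1,2); print(k.tolist(),ray(c,k,.008).round(4)[:,:2].tolist())
E
```

```text
ee_pos: [0.4423, -0.1864, 0.2064]
wrist_force: [1.2, 0.8, 0.2]
ee_pos: [0.415, -0.3052, 0.2158]
wrist_force: [1.1, 0.4, -0.1]
t26.38 p [ 0.415  -0.3052  0.2158] yaw 1.423 F [ 1.1  0.4 -0.1] w 1.000 g 0.0 q6 -0.49
conf 0.69 c (0.4989,-0.3333) size 127.5 x 60.3 yaw -0.141 px [309. 284.]
[[278, 226], [282, 344], [338, 344], [340, 228]] [[0.4319, -0.3518], [0.5567, -0.371], [0.5651, -0.3142], [0.4422, -0.2954]]
```

```bash
python3 - <<'E'
from h import *
way([(.4525,-.326,.06,1.424),(.4525,-.326,-.004,1.424)],-1)
E
```

```text
[-0.0135,-0.007,0.052,0,0,0.1,-1],
[-0.0135,-0.0065,0.052,0,0,0.1,-1],
[-0.013,-0.0065,0.0515,0.1,-0.1,0.1,-1],
--
[0,0,0.032,0,0,0,-1],
[0,0,0.032,0,0,0,-1],
--
```

```bash
python3 -m jog '[[-0.0135,-0.007,0.052,0,0,0,-1],[-0.0135,-0.0065,0.052,0,0,0,-1],[-0.013,-0.0065,0.0515,0,0,0,-1],[0,0,0.032,0,0,0,-1],[0,0,0.026,0,0,0,-1]]' | grep -E "ee_|wrist"; python3 -m jog '[[0,0,0,0,0,0,-1],[0,0,0,0,0,0,-1]]'| grep -E "ee_|wrist"; python3 -c "
from h import *
stt()"
```

```text
ee_pos: [0.4527, -0.3237, 0.0011]
wrist_force: [-0.0, 0.2, 0.6]
ee_pos: [0.4536, -0.3258, 0.0042]
wrist_force: [-0.1, 0.4, -0.3]
t27.40 p [ 0.4536 -0.3258  0.0042] yaw 1.432 F [-0.1  0.4 -0.3] w 1.002 g 0.0 q6 -0.48
```

```bash
python3 -m jog '[[0,0,0.0085,0,0,0,-0.52],[0,0,0,0,0,0,-0.52],[0,0,0,0,0,0,1],[0,0,0,0,0,0,1],[0,0,0,0,0,0,1]]'| grep -E "ee_|wrist|width|grasp"; python3 -m jog '[[0,0,0,0,0,0,1],[0,0,-0.02,0,0,0,1],[0,0,-0.05,0,0,0,1],[0,0,-0.05,0,0,0,1],[0,0,0,0,0,0,1]]'| grep -E "ee_|wrist|width|grasp"; python3 - <<'E'
from h import *
stt(); c=imaging.camera("scene"); print([(np.round(d["location"],3),round(d["conf"],2)) for d in imaging.tip_of(c,"board1")])
c=imaging.camera("wrist"); p,_=cur(); b=boards(c,p[2]+.0125,n=1)
for d in imaging.regions_of(c,"board1")[:1]:
    m=d["region"].astype(np.uint8); k=max(cv2.findContours(m,cv2.RETR_EXTERNAL,cv2.CHAIN_APPROX_NONE)[0],key=cv2.contourArea); k=cv2.approxPolyDP(k,5,True).reshape(-1,2); print(k.tolist(),ray(c,k,p[2]+.0125).round(4)[:,:2].tolist())
way([(.42,-.2,.115,1.5),(.42,0,.115,1.65),(*cw(-.205,0),.09,YB),(*cw(-.205,0),.0175,YB)],1,vmax=.055)
E
```

```text
ee_pos: [0.4529, -0.3269, -0.0043]
wrist_force: [-0.5, 1.3, 6.9]
grip_width: 0.68
grasp_force: 64.6
ee_pos: [0.4552, -0.3285, 0.1194]
wrist_force: [1.0, -0.9, -0.3]
grip_width: 0.678
grasp_force: 64.4
t28.65 p [ 0.4552 -0.3285  0.1194] yaw 1.429 F [ 1.  -0.9 -0.3] w 0.678 g 64.4 q6 -0.48
[(array([ 0.508, -0.34 ,  0.126]), 0.98)]
conf 0.24 c (0.4690,-0.2634) size 48.7 x 22.2 yaw 0.568 px [493. 345.]
[[443, 318], [460, 355], [482, 375], [503, 382], [517, 370], [545, 376], [491, 307], [469, 303]] [[0.4527, -0.2818], [0.47, -0.276], [0.4806, -0.2676], [0.4852, -0.2593], [0.4802, -0.2538], [0.4847, -0.2427], [0.4506, -0.2639], [0.4478, -0.272]]
[0.016,0.04,-0.0005,0,-0.1,-1.3,1],
[0.0155,0.0405,-0.0005,0.1,0,-1.4,1],
[0.0145,0.0405,-0.001,0,-0.1,-1.3,1],
--
[0.0035,0.05,0,0,0,-2.2,1],
[0.0015,0.05,0,0,0,-2.1,1],
[0,0.05,0,0,0,-2.2,1],
[-0.002,0.05,0,0,0,-2.1,1],
--
[-0.0055,0.0445,0.0125,0,0,-3.6,1],
[-0.008,0.0435,0.0125,0,0,-3.6,1],
--
[0,0,0.0365,0,0,0,1],
[0,0,0.036,0,0,0,1],
--
```

```bash
python3 -m jog '[[0.016,0.04,-0.0005,0,0,-1.3,1],[0.0155,0.0405,-0.0005,0,0,-1.4,1],[0.0145,0.0405,-0.001,0,0,-1.3,1],[0.0035,0.05,0,0,0,-2.2,1],[0.0015,0.05,0,0,0,-2.1,1]]'| grep -E "ee_|width"; python3 -m jog '[[0,0.05,0,0,0,-2.2,1],[-0.002,0.05,0,0,0,-2.1,1],[-0.0055,0.0445,0.0125,0,0,-3.6,1],[-0.008,0.0435,0.0125,0,0,-3.6,1],[0,0,0,0,0,0,1]]'| grep -E "ee_|width"; python3 - <<'E'
from h import *
stc(); way([(*cw(-.205,0),.04,YB)],1)
E
```

```text
ee_pos: [0.42, -0.0991, 0.1155]
grip_width: 0.679
ee_pos: [0.423, 0.0904, 0.0898]
grip_width: 0.679
t30.15 p [0.423  0.0904 0.0898] yaw 1.780 F [ 0.  -0.1 -0.9] w 0.679 g 64.4 q6 0.00
carrier xy mm [-205.6    1.3]
[-0.001,-0.0015,0.05,0,-0.2,0.3,1],
--
```

```bash
python3 -m jog '[[0,-0.001,0.05,0,0,0.3,1],[0,0,0.022,0,0,0,1],[0,0,0,0,0,0,1]]'| grep -E "ee_|width"; python3 -m jog '[[-0.02,0,0,0,0,0,1],[-0.02,0,0,0,0,0,1],[-0.01,0,0,0,0,0,1],[0,0,0,0,0,0,1]]'| grep -E "ee_|wrist"; python3 - <<'E'
from h import *
stc()
E
```

```text
ee_pos: [0.4223, 0.086, 0.0178]
grip_width: 0.682
ee_pos: [0.4747, 0.097, 0.0204]
wrist_force: [-0.2, 0.1, -0.2]
t31.02 p [0.4747 0.097  0.0204] yaw 1.769 F [-0.2  0.1 -0.2] w 0.677 g 64.5 q6 0.00
carrier xy mm [-153.6   -2.8]
```

```bash
python3 -m jog '[[-0.01,0.0025,0.002,0,0,-0.4,1],[-0.01,0,0,0,0,0,1],[0,0,0,0,0,0,1]]'| grep -E "ee_|wrist"; for i in 1 2 3; do python3 -m jog '[[-0.003,0,0,0,0,0,1],[-0.003,0,0,0,0,0,1],[0,0,0,0,0,0,1]]'| grep -E "ee_|wrist"; done; python3 - <<'E'
from h import *
stc()
E
```

```text
ee_pos: [0.4941, 0.1041, 0.0179]
wrist_force: [-0.3, 1.0, -0.6]
ee_pos: [0.4991, 0.105, 0.0178]
wrist_force: [-0.6, -0.2, -0.2]
ee_pos: [0.505, 0.1062, 0.0178]
wrist_force: [0.3, -0.5, -0.2]
ee_pos: [0.5079, 0.1068, 0.0166]
wrist_force: [-4.9, -1.5, -0.6]
t32.52 p [0.5079 0.1068 0.0166] yaw 1.777 F [-4.9 -1.5 -0.6] w 0.675 g 64.4 q6 0.00
carrier xy mm [-1.191e+02  1.000e-01]
```

```bash
for i in 1 2 3; do python3 -m jog '[[-0.003,0,0,0,0,0,1],[0,0,0,0,0,0,1]]'| grep -E "ee_|wrist"; done; python3 - <<'E'
from h import *
stc()
c=imaging.camera("scene"); im=c["img"][200:320,250:400]; cv2.imwrite("pics/k.png",cv2.resize(im,(750,600),interpolation=cv2.INTER_CUBIC))
E
```

```text
ee_pos: [0.5087, 0.107, 0.016]
wrist_force: [-8.7, -1.4, -0.1]
ee_pos: [0.5102, 0.1074, 0.0156]
wrist_force: [-10.8, -1.6, 0.1]
ee_pos: [0.5109, 0.1075, 0.0153]
wrist_force: [-15.9, -2.5, 4.7]
t33.27 p [0.5109 0.1075 0.0153] yaw 1.777 F [-15.9  -2.5   4.7] w 0.685 g 65.0 q6 0.00
carrier xy mm [-1.16e+02  1.00e-01]
```

View pics/k.png

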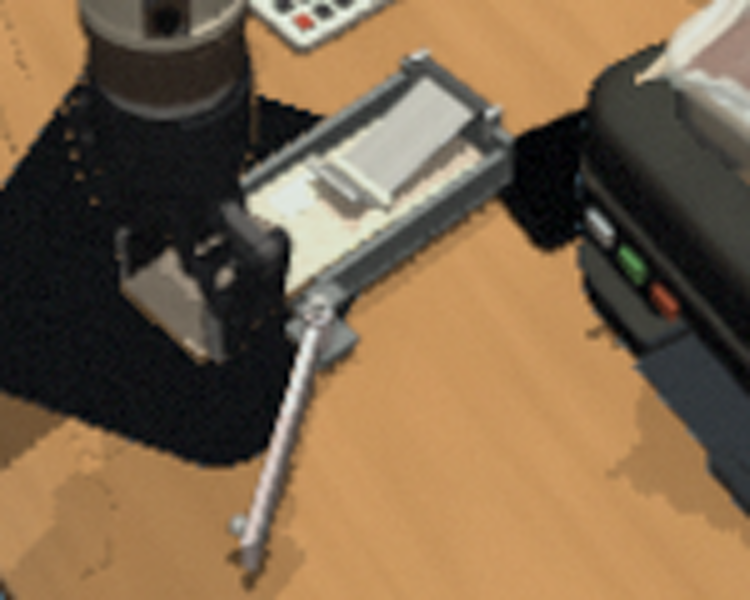

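```bash
python3 -m jog '[[0.006,0,0,0,0,0,1],[0,0,0,0,0,0,-0.6],[0,0,0,0,0,0,-0.6],[0,0,-0.02,0,0,0,-0.6],[0,0,-0.05,0,0,0,-0.6]]' | grep -E "ee_|force|width"; python3 -m jog '[[0.055,0,0,0,0,0,0.4],[0,0,0,0,0,0,0.4],[0,0,0,0,0,0,0.4],[0,0,0,0,0,0,0.4]]' | grep -E "ee_|force|width"; python3 - <<'E'
from h import *
stc()
c=imaging.camera("wrist"); boards(c,.0276,n=1)
for d in imaging.regions_of(c,"board1")[:1]:
    m=d["region"].astype(np.uint8); k=max(cv2.findContours(m,cv2.RETR_EXTERNAL,cv2.CHAIN_APPROX_NONE)[0],key=cv2.contourArea); k=cv2.approxPolyDP(k,5,True).reshape(-1,2); print([np.round(np.array(wc(x))*1000) for x in ray(c,k,.0276)])
way([(*cw(-.165,0),.06,YB),(*cw(-.165,0),.021,YB)],.4)
E
```

```text
ee_pos: [0.5125, 0.1078, 0.0867]
wrist_force: [1.0, -0.1, 0.5]
grip_width: 0.799
grasp_force: 0.0
ee_pos: [0.4617, 0.0972, 0.0883]
wrist_force: [-1.8, 1.0, 0.4]
grip_width: 0.297
grasp_force: 0.0
t34.45 p [0.4617 0.0972 0.0883] yaw 1.777 F [-1.8  1.   0.4] w 0.297 g 0.0 q6 0.00
carrier xy mm [-166.3    0. ]
[-0.002,0,0.028,0,0,0.1,0.4],
--
[0,0,0.039,0,0,0,0.4],
--
```

```bash
python3 - <<'E'
from h import *
c=imaging.camera("scene"); boards(c,.0236,n=3)
print([(np.round(d["location"],3),round(d["conf"],2)) for d in imaging.tip_of(c,"board1")])
c=imaging.camera("wrist"); boards(c,.0276,"board2"); im=c["img"]; cv2.imwrite("pics/l.png",im)
g=cv2.cvtColor(im,cv2.COLOR_BGR2GRAY)[:,300:350].mean(1); print(g[200:480:8].round())
E
```

```text
conf 0.64 c (0.5546,0.1186) size 124.8 x 61.9 yaw 0.238 px [301. 251.]
[(array([0.55 , 0.114, 0.007]), 0.71), (array([0.559, 0.112, 0.015]), 0.6), (array([0.624, 0.13 , 0.011]), 0.46)]
conf 0.67 c (0.5408,0.1143) size 100.1 x 60.6 yaw 0.181 px [325. 384.]
[160. 115.  71.  28.  28.  29.  28.  28.  27.  28.  29.  28.  27.  28.
  31. 163. 219. 214. 219. 233. 252. 252. 253. 252. 252. 252. 252. 253.
 252. 252. 251. 107.  23.  26.  26.]
```

```bash
python3 -m jog '[[-0.002,0,0.028,0,0,0,0.4],[0,0,0.038,0,0,0,0.4],[0,0,0,0,0,0,0.4],[-0.01,0,0,0,0,0,0.4],[0,0,0,0,0,0,0.4]]' | grep -E "ee_|wrist"; for i in 1 2 3 4; do python3 -m jog '[[-0.006,0,0,0,0,0,0.4],[-0.006,0,0,0,0,0,0.4],[0,0,0,0,0,0,0.4]]' | grep -E "ee_|wrist"; done; python3 -c "
from h import *
stc()"
```

```text
ee_pos: [0.4744, 0.0998, 0.0236]
wrist_force: [0.2, -0.3, 0.7]
ee_pos: [0.4838, 0.1018, 0.022]
wrist_force: [0.1, -0.0, 0.1]
ee_pos: [0.4855, 0.1019, 0.0187]
wrist_force: [-14.1, -3.3, 2.5]
ee_pos: [0.4872, 0.1023, 0.0151]
wrist_force: [-27.2, -6.4, 0.3]
ee_pos: [0.5161, 0.1085, 0.0208]
wrist_force: [-5.8, -1.6, 5.0]
t36.98 p [0.5161 0.1085 0.0208] yaw 1.777 F [-5.8 -1.6  5. ] w 0.299 g 2.9 q6 0.00
carrier xy mm [-1.107e+02  1.000e-01]
```

```bash
for i in 1 2; do python3 -m jog '[[-0.006,0,0,0,0,0,0.4],[-0.006,0,0,0,0,0,0.4],[0,0,0,0,0,0,0.4]]' | grep -E "ee_|wrist"; done;  for i in 1 2 3 4; do python3 -m jog '[[-0.004,0,0,0,0,0,0.4],[0,0,0,0,0,0,0.4]]' | grep -E "ee_|wrist"; done; python3 -c "
from h import *
stc()"
```

```text
ee_pos: [0.5321, 0.1119, 0.0223]
wrist_force: [0.6, 0.1, -1.0]
ee_pos: [0.542, 0.114, 0.022]
wrist_force: [-4.7, -0.1, 2.9]
ee_pos: [0.5455, 0.1147, 0.0219]
wrist_force: [-4.5, -1.7, 3.4]
ee_pos: [0.5497, 0.1156, 0.0218]
wrist_force: [-4.7, -1.5, 3.6]
ee_pos: [0.5521, 0.1161, 0.0216]
wrist_force: [-6.7, -1.4, 5.3]
ee_pos: [0.5522, 0.1161, 0.0213]
wrist_force: [-15.0, -3.6, 12.1]
t38.73 p [0.5522 0.1161 0.0213] yaw 1.777 F [-15.   -3.6  12.1] w 0.300 g 7.8 q6 0.00
carrier xy mm [-73.8   0.1]
```

```bash
python3 -m jog '[[0.03,0,0,0,0,0,0.4],[0.02,0,-0.05,0,0,0,0.4],[0,0,-0.06,0,0,0,1],[0,0,-0.02,0,0,0,1],[0,0,0,0,0,0,1]]' | grep -E "ee_|wrist"; python3 - <<'E'
from h import *
stc()
for n in("scene","top"):
    c=imaging.camera(n); boards(c,.0276,n=3)
    for q in("board1","keeper_stud","keeper_hinge","jar","pliers"): print(q,[(np.round(d["location"],3),np.round(np.array(wc(d["location"]))*1000),round(d["conf"],2)) for d in imaging.tip_of(c,q)[:3]])
Hx,Hy=-.078,-.056
def fp(th,extra=0,rho=.095):
    h=.011*abs(math.cos(th))+.0145*abs(math.sin(th))+.003+extra
    return cw(Hx-rho*math.sin(th)-h*math.cos(th),Hy+rho*math.cos(th)-h*math.sin(th))
print(fp(2.2,.017),fp(.14))
pts=[(*fp(2.2,.017),.12,YB),(*fp(2.2,.017),.025,YB)]+[(*fp(t),.025,YB) for t in (2.05,1.7,1.4,1.1,.8,.55,.4,.3,.22,.17)]
way(pts,1,vmax=.05)
E
```

```text
ee_pos: [0.5117, 0.1076, 0.1543]
wrist_force: [-0.1, -0.3, -0.0]
t39.35 p [0.5117 0.1076 0.1543] yaw 1.777 F [-0.1 -0.3 -0. ] w -0.001 g 0.0 q6 0.00
carrier xy mm [-1.152e+02  1.000e-01]
conf 0.78 c (0.6206,0.1306) size 126.8 x 64.2 yaw 0.199 px [321. 240.]
conf 0.70 c (0.4904,0.4137) size 101.6 x 35.2 yaw -0.233 px [227. 189.]
board1 [(array([0.628, 0.128, 0.02 ]), array([ 2., -4.]), 0.9), (array([0.561, 0.061, 0.031]), array([-77., -56.]), 0.71), (array([ 0.539, -0.232,  0.004]), array([-157., -338.]), 0.6)]
keeper_stud [(array([ 0.474, -0.025,  0.03 ]), array([-179., -123.]), 0.67)]
keeper_hinge [(array([0.561, 0.057, 0.029]), array([-77., -60.]), 0.95)]
jar [(array([ 0.427,  0.524, -0.002]), array([-114.,  425.]), 0.7), (array([ 0.54 , -0.232,  0.001]), array([-157., -338.]), 0.58)]
pliers [(array([0.556, 0.401, 0.003]), array([-12., 278.]), 0.59)]
conf 0.73 c (0.6689,0.1401) size 81.0 x 62.6 yaw -1.299 px [304. 209.]
conf 0.64 c (0.6582,0.1646) size 40.8 x 16.3 yaw 0.190 px [296. 213.]
board1 [(array([0.626, 0.132, 0.023]), array([2., 1.]), 0.41)]
keeper_stud [(array([ 0.538, -0
[... 269 characters left out ...]
02]), array([-115.,  433.]), 0.83), (array([ 0.542, -0.232, -0.001]), array([-155., -339.]), 0.77)]
pliers [(array([0.558, 0.399, 0.001]), array([-11., 276.]), 0.57)]
(0.5240097284361728, -0.035737343935536514) (0.5124263971341391, 0.14431386024703682)
[0.0045,-0.0475,0.0105,0,0,0,1],
[0.005,-0.0475,0.0105,0,0,0,1],
[0.0045,-0.048,0.0105,0,0,0.1,1],
--
[0,0,0.0475,0,0,0,1],
[0,0,0.0475,0,0,0,1],
--
[0.0205,0.0245,0,0,0,0,1],
--
[0.017,0.0315,0,0,0,0,1],
--
[0.0055,0.028,0,0,0,0,1],
--
[-0.003,0.0275,0,0,0,0,1],
--
[-0.011,0.0265,0,0,0,0,1],
--
[-0.0165,0.0195,0,0,0,0,1],
--
[-0.012,0.0095,0,0,0,0,1],
--
[-0.0095,0.0055,0,0,0,0,1],
--
[-0.008,0.0035,0,0,0,0,1],
--
[-0.005,0.002,0,0,0,0,1],
--
```

```bash
python3 -m jog '[[0.0045,-0.0475,0.0105,0,0,0,1],[0.005,-0.0475,0.0105,0,0,0,1],[0.0045,-0.048,0.0105,0,0,0,1],[0,0,0,0,0,0,1],[0,0,0.0475,0,0,0,1]]' | grep ee_;python3 -m jog '[[0,0,0.0475,0,0,0,1],[0,0,0,0,0,0,1],[0.0205,0.0245,0,0,0,0,1],[0.017,0.0315,0,0,0,0,1],[0.0055,0.028,0,0,0,0,1]]' | grep -E "ee_|wrist";python3 -m jog '[[-0.003,0.0275,0,0,0,0,1],[-0.011,0.0265,0,0,0,0,1],[-0.0165,0.0195,0,0,0,0,1],[-0.012,0.0095,0,0,0,0,1],[0,0,0,0,0,0,1]]' | grep -E "ee_|wrist"; python3 - <<'E'
from h import *
stc(); c=imaging.camera("scene")
for q in("keeper_stud","keeper_hinge"): print(q,[(np.round(d["location"],3),np.round(np.array(wc(d["location"]))*1000),round(d["conf"],2)) for d in imaging.tip_of(c,q)[:3]])
E
```

```text
ee_pos: [0.5285, -0.0362, 0.076]
ee_pos: [0.4657, 0.0388, 0.0278]
wrist_force: [1.1, -0.3, -0.4]
ee_pos: [0.4913, 0.1287, 0.0267]
wrist_force: [-0.8, 0.9, -0.3]
t41.92 p [0.4913 0.1287 0.0267] yaw 1.778 F [-0.8  0.9 -0.3] w -0.002 g 0.0 q6 0.05
carrier xy mm [-130.9   24.8]
keeper_stud [(array([0.493, 0.16 , 0.03 ]), array([-123.,   55.]), 0.56)]
keeper_hinge [(array([0.563, 0.057, 0.029]), array([-75., -60.]), 0.8)]
```

```bash
python3 -m jog '[[-0.0095,0.0055,0,0,0,0,1],[-0.008,0.0035,0,0,0,0,1],[-0.004,0.001,0,0,0,0,1],[0,0,0,0,0,0,1]]' | grep -E "ee_|wrist"; python3 - <<'E'
from h import *
stc(); 
for n in ("scene","top"):
    c=imaging.camera(n)
    for q in("keeper_stud","socket"): print(q,[(np.round(d["location"],3),np.round(np.array(wc(d["location"]))*1000),round(d["conf"],2)) for d in imaging.tip_of(c,q)[:3]])
E
```

```text
ee_pos: [0.509, 0.1419, 0.0252]
wrist_force: [-0.5, 1.1, -0.6]
t42.58 p [0.509  0.1419 0.0252] yaw 1.777 F [-0.5  1.1 -0.6] w -0.001 g 0.0 q6 0.07
carrier xy mm [-110.8   34.2]
keeper_stud [(array([0.516, 0.174, 0.027]), array([-98.,  64.]), 0.54)]
socket [(array([0.542, 0.176, 0.029]), array([-71.,  61.]), 0.72)]
keeper_stud [(array([0.558, 0.061, 0.031]), array([-79., -55.]), 0.63)]
socket []
```

```bash
python3 -m jog '[[-0.003,0,0,0,0,0,1],[-0.003,0,0,0,0,0,1],[0,0,0,0,0,0,1]]' | grep -E "ee_|wrist";  python3 -m jog '[[0.03,0,0,0,0,0,1],[0.02,0,-0.05,0,0,0,1],[0,0,-0.06,0,0,0,-1],[0,0,-0.06,0,0,0,-1]]' | grep ee_; python3 - <<'E'
from h import *
stc(); 
for n in ("scene","wrist"):
    c=imaging.camera(n)
    for q in("keeper_stud","socket"): print(q,[(np.round(d["location"],3),np.round(np.array(wc(d["location"]))*1000),round(d["conf"],2)) for d in imaging.tip_of(c,q)[:3]])
way([(.46,.40,.24,1.6)],-1)
E
```

```text
ee_pos: [0.5149, 0.143, 0.0253]
wrist_force: [0.7, -0.1, -0.3]
ee_pos: [0.465, 0.1325, 0.1971]
t43.75 p [0.465  0.1325 0.1971] yaw 1.777 F [2.1 1.3 0.1] w 0.416 g 0.0 q6 0.07
carrier xy mm [-155.9   34. ]
keeper_stud [(array([0.52 , 0.174, 0.027]), array([-94.,  64.]), 0.7)]
socket [(array([0.539, 0.178, 0.028]), array([-74.,  64.]), 0.62)]
keeper_stud [(array([0.525, 0.176, 0.029]), array([-88.,  65.]), 0.9)]
socket [(array([0.542, 0.179, 0.031]), array([-71.,  64.]), 0.64), (array([0.709, 0.291, 0.001]), array([116., 139.]), 0.17)]
[-0.01,0.0525,-0.009,0,0,2,-1],
[-0.008,0.053,-0.009,0,0,2,-1],
[-0.0065,0.053,-0.0095,0,0,2,-1],
[-0.0045,0.0535,-0.009,0,-0.1,2.1,-1],
[-0.0025,0.0535,-0.0095,0,0,2,-1],
--
```

```bash
python3 -m jog '[[-0.01,0.0525,-0.009,0,0,2,-1],[-0.008,0.053,-0.009,0,0,2,-1],[-0.0065,0.053,-0.0095,0,0,2,-1],[-0.0045,0.0535,-0.009,0,0,2.1,-1],[-0.0025,0.0535,-0.0095,0,0,2,-1]]' | grep -E "ee_|wrist";  python3 -m jog '[[0,0,0,0,0,0,-1]]' | grep ee_; python3 - <<'E'
from h import *
stt(); c=imaging.camera("wrist"); print(c["position"])
print([(np.round(d["location"],4),round(d["conf"],2)) for d in imaging.tip_of(c,"pliers")])
d=imaging.regions_of(c,"pliers")[0]; m=d["region"].astype(np.uint8)
v,u=np.nonzero(m); P=ray(c,np.c_[u,v][::3],.018)[:,:2]; mu=P.mean(0); w,V=np.linalg.eigh(np.cov((P-mu).T)); print(d["conf"],mu,V[:,1],math.atan2(V[1,1],V[0,1]),"ext",[(((P-mu)@V[:,1]).min()).round(4),(((P-mu)@V[:,1]).max()).round(4)])
ax=V[:,1]*np.sign(V[0,1]); s=(P-mu)@ax; t=(P-mu)@np.array([-ax[1],ax[0]])
for a in np.arange(-.11,.11,.01):
    k=(s>a)&(s<a+.004)
    if k.any():
        tt=np.sort(t[k]); g=np.diff(tt); j=g.argmax(); print("s %.3f"%a, tt[[0,-1]].round(4), "gap %.4f at %.4f"%(g[j],tt[j]))
u0,v0,u1,v1=u.min(),v.min(),u.max(),v.max(); print(u0,v0,u1,v1)
im=c["img"].copy(); cv2.imwrite("pics/m.png",im)
E
```

```text
ee_pos: [0.4598, 0.4014, 0.2389]
wrist_force: [1.3, 0.3, -0.0]
ee_pos: [0.4595, 0.4036, 0.2384]
t44.80 p [0.4595 0.4036 0.2384] yaw 1.606 F [-0.1 -1.4 -0.8] w 1.004 g 0.0 q6 0.69
[0.37892578 0.4009676  0.38086237]
[(array([ 5.576e-01,  4.037e-01, -1.000e-04]), 0.89)]
0.9 [0.53223216 0.4046511 ] [-0.99910688  0.04225448] 3.0993255943938594 ext [np.float64(-0.0985), np.float64(0.0902)]
s -0.090 [-0.0362  0.036 ] gap 0.0574 at -0.0297
s -0.080 [-0.0376  0.0371] gap 0.0524 at -0.0273
s -0.070 [-0.0371  0.0352] gap 0.0498 at -0.0258
s -0.060 [-0.0357  0.0337] gap 0.0491 at -0.0252
s -0.050 [-0.0333  0.033 ] gap 0.0468 at -0.0245
s -0.040 [-0.0328  0.0302] gap 0.0443 at -0.0232
s -0.030 [-0.0312  0.0311] gap 0.0419 at -0.0224
s -0.020 [-0.0297  0.0293] gap 0.0324 at -0.0169
s -0.010 [-0.0253  0.0251] gap 0.0178 at -0.0093
s -0.000 [-0.0177  0.0172] gap 0.0019 at -0.0006
s 0.010 [-0.0122  0.0129] gap 0.0018 at 0.0051
s 0.020 [-0.0105  0.0107] gap 0.0019 at -0.0093
s 0.030 [-0.0168  0.0149] gap 0.0021 at -0.0037
s 0.040 [-0.0234  0.025 ] gap 0.0112 at -0.0071
s 0.050 [-0.029  0.029] gap 0.0258 at -0.0136
s 0.060 [-0.0307  0.0299] gap 0.0417 at -0.0212
s 0.070 [-0.0334  0.0332] gap 0.0443 at -0.0228
s 0.080 [-0.0349  0.0351] gap 0.0485 at -0.0232
s 0.090 [-0.0376  0.0362] gap 0.0565 at -0.0281
282 178 371 357
```

View pics/m.png

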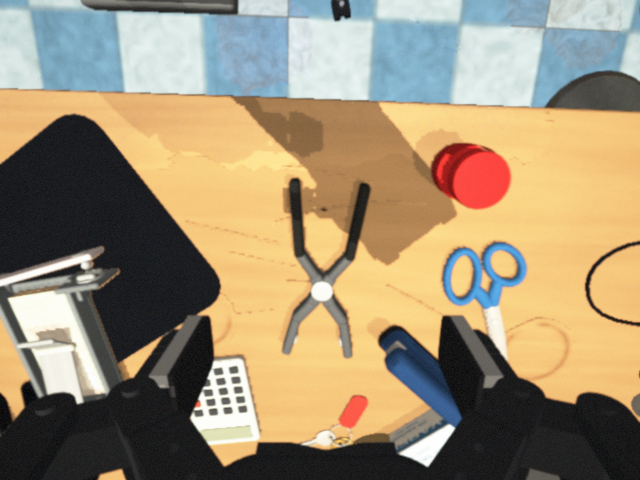

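```bash
python3 - <<'E'
from h import *
way([(.4935,.406,.06,1.529),(.4935,.406,-.004,1.529)],-1)
E
```

```text
[-0.0085,0.0015,0.045,0,0,1,-1],
[-0.0085,0.002,0.0445,-0.1,-0.1,1,-1],
[-0.0085,0.0015,0.045,0,0,1.1,-1],
[-0.0085,0.002,0.0445,-0.1,-0.1,1,-1],
--
[0,0,0.032,0,0,0,-1],
[0,0,0.032,0,0,0,-1],
--
```

```bash
python3 -m jog '[[-0.0085,0.0015,0.045,0,0,1,-1],[-0.0085,0.002,0.0445,0,0,1,-1],[-0.0085,0.0015,0.045,0,0,1.1,-1],[-0.0085,0.002,0.0445,0,0,1,-1],[0,0,0.032,0,0,0,-1]]' | grep -E "ee_|wrist"; python3 -m jog '[[0,0,0.028,0,0,0,-1],[0,0,0,0,0,0,-1],[0,0,0,0,0,0,-1]]' | grep -E "ee_|wrist"; python3 -c "
from h import *
stt()"
```

```text
ee_pos: [0.4945, 0.4043, 0.0275]
wrist_force: [0.5, 0.2, -0.4]
ee_pos: [0.4955, 0.4068, 0.0034]
wrist_force: [0.5, -0.0, 1.1]
t45.95 p [0.4955 0.4068 0.0034] yaw 1.528 F [ 0.5 -0.   1.1] w 1.005 g 0.0 q6 0.73
```

```bash
python3 -m jog '[[0.002,0,0.007,0,0,0,-1],[0,0,0,0,0,0,-0.7],[0,0,0,0,0,0,-0.36],[0,0,0,0,0,0,-0.36],[0,0,0,0,0,0,-0.36]]' | grep -E "ee_|wrist|width|grasp"; python3 -m jog '[[0,0,0,0,0,0,-0.36],[0,0,-0.02,0,0,0,-0.36],[0,0,-0.04,0,0,0,-0.36],[0,0,-0.02,0,0,0,-0.36],[0,0,0,0,0,0,-0.36]]' | grep -E "ee_|wrist|width|grasp"; python3 - <<'E'
from h import *
stt(); c=imaging.camera("scene")
print([(np.round(d["location"],4),round(d["conf"],2)) for d in imaging.tip_of(c,"pliers")])
p,R=cur(); c=imaging.camera("wrist"); print([(np.round(d["location"],4),R.inv().apply(d["location"]-p).round(4),round(d["conf"],2)) for d in imaging.tip_of(c,"pliers")])
E
```

```text
ee_pos: [0.4933, 0.4087, -0.002]
wrist_force: [-3.1, -1.4, 8.7]
grip_width: 0.682
grasp_force: 12.5
ee_pos: [0.494, 0.4088, 0.0777]
wrist_force: [0.7, 0.2, -1.4]
grip_width: 0.679
grasp_force: 8.8
t47.20 p [0.494  0.4088 0.0777] yaw 1.529 F [ 0.7  0.2 -1.4] w 0.679 g 8.8 q6 0.73
[(array([0.5564, 0.4026, 0.0774]), 0.84)]
[(array([0.5592, 0.4021, 0.0749]), array([-0.067 , -0.0025, -0.0002]), 0.57)]
```

```bash
python3 - <<'E'
from h import *
p,R=way([(*cw(-.0805,.300),.078,CA)],-.36)
E
```

```text
[0.001,0,-0.0005,0,0,9.5,-0.36],
[0.001,0,-0.0005,0,0,9.5,-0.36],
[0.001,0,-0.0005,0,0,9.5,-0.36],
[0.001,-0.0005,-0.0005,0,0,9.5,-0.36],
[0.0005,-0.0005,-0.0005,0,0,9.5,-0.36],
[0.0005,-0.0005,-0.0005,-0.1,0,9.5,-0.36],
[0.001,-0.0005,-0.0005,0,0,9.4,-0.36],
[0.0005,-0.0005,-0.001,-0.1,0,9.5,-0.36],
--
```

```bash
python3 -m jog '[[0.001,0,0,0,0,9.5,-0.36],[0.001,0,0,0,0,9.5,-0.36],[0.001,0,0,0,0,9.5,-0.36],[0.001,0,0,0,0,9.5,-0.36],[0,-0.0005,0,0,0,9.5,-0.36]]' | grep -E "ee_|width"; python3 -m jog '[[0.0005,-0.0005,0,0,0,9.5,-0.36],[0.001,-0.0005,0,0,0,9.4,-0.36],[0.0005,-0.0005,0,0,0,9.5,-0.36],[0,0,0,0,0,0,-0.36],[0,0,0,0,0,0,-0.36]]' | grep -E "ee_|width|grasp"
cat >> h.py <<'E'
def pl(z,names=("top","scene")):
    p,R=cur()
    for n in names:
        c=imaging.camera(n)
        for d in imaging.tip_of(c,"pliers")[:2]: print(n,"pivot tool xyz",R.inv().apply(d["location"]-p).round(4),"carrier",np.round(np.array(wc(d["location"]))*1000,1),"z %.3f"%d["location"][2],"%.2f"%d["conf"])
        for d in imaging.regions_of(c,"pliers")[:1]:
            v,u=np.nonzero(d["region"]); P=ray(c,np.c_[u,v],z); C=np.array([wc(q) for q in P])*1000
            for lo in range(int(C[:,1].min()//10*10),int(C[:,1].max()),10):
                k=(C[:,1]>=lo)&(C[:,1]<lo+10)
                if k.sum()>3: print(lo+5,"x %.0f..%.0f mid %.1f"%(C[k,0].min(),C[k,0].max(),(C[k,0].min()+C[k,0].max())/2),end="; ")
            print("conf %.2f"%d["conf"])
E
python3 - <<'E'
from h import *
stc(); p,R=cur(); pl(p[2]+.018)
E
```

```text
ee_pos: [0.4878, 0.4077, 0.0735]
grip_width: 0.686
ee_pos: [0.486, 0.4089, 0.0744]
grip_width: 0.681
grasp_force: 8.8
t48.65 p [0.486  0.4089 0.0744] yaw 0.207 F [-0.1 -0.  -0.3] w 0.681 g 8.8 q6 2.06
carrier xy mm [-79.  300.3]
top pivot tool xyz [-0.0677  0.0032 -0.0046] carrier [-75.7 232.6] z 0.079 0.83
165 x -114..-52 mid -83.1; 175 x -113..-51 mid -82.1; 185 x -111..-54 mid -82.2; 195 x -109..-55 mid -81.7; 205 x -106..-57 mid -81.3; 215 x -101..-64 mid -82.3; 225 x -96..-68 mid -81.9; 235 x -92..-70 mid -81.3; 245 x -93..-71 mid -82.4; 255 x -97..-66 mid -81.6; 265 x -104..-61 mid -82.6; 275 x -106..-55 mid -80.6; 285 x -108..-54 mid -80.8; conf 0.84
scene pivot tool xyz [-0.0628  0.0002 -0.0029] carrier [-78.7 237.5] z 0.077 0.85
145 x -120..-61 mid -90.2; 155 x -119..-52 mid -85.5; 165 x -119..-51 mid -84.8; 175 x -118..-51 mid -84.3; 185 x -115..-52 mid -83.4; 195 x -115..-53 mid -83.8; 205 x -108..-56 mid -82.0; 215 x -102..-61 mid -81.4; 225 x -99..-68 mid -83.5; 235 x -100..-69 mid -84.5; 245 x -105..-69 mid -86.7; 255 x -108..-63 mid -85.9; 265 x -114..-58 mid -86.2; 275 x -113..-56 mid -84.5; 285 x -111..-53 mid -81.8; 295 x -104..-52 mid -77.9; 305 x -97..-51 mid -74.1; 315 x -63..-50 mid -56.5; 325 x -62..-49 mid -55.6; 335 x -59..-48 mid -53.7; 345 x -54..-48 mid -50.9; conf 0.80
```

```bash
python3 -m jog '[[0,0,0.03,0,0,0,-0.36],[0,0,0.0265,0,0,0,-0.36],[-0.02,0,0,0,0,0,-0.36],[-0.02,0,0,0,0,0,-0.36],[0,0,0,0,0,0,-0.36]]' | grep -E "ee_|width|force"; python3 - <<'E'
from h import *
stc(); p,R=cur(); pl(p[2]+.018,("top",)); c=imaging.camera("scene")
for q in("keeper_stud","socket"): print(q,[(np.round(np.array(wc(d["location"]))*1000),round(d["conf"],2)) for d in imaging.tip_of(c,q)[:3]])
E
```

```text
ee_pos: [0.4959, 0.3682, 0.0203]
wrist_force: [0.2, 0.1, -1.5]
grip_width: 0.681
grasp_force: 8.8
t49.58 p [0.4959 0.3682 0.0203] yaw 0.201 F [ 0.2  0.1 -1.5] w 0.681 g 8.8 q6 2.01
carrier xy mm [-77.6 258.4]
top pivot tool xyz [-0.0669  0.0012 -0.0013] carrier [-76.7 191.5] z 0.022 0.82
115 x -111..-50 mid -80.4; 125 x -113..-48 mid -80.9; 135 x -111..-49 mid -80.5; 145 x -109..-51 mid -80.0; 155 x -107..-52 mid -79.9; 165 x -105..-53 mid -79.4; 175 x -100..-61 mid -80.2; 185 x -95..-66 mid -80.1; 195 x -92..-68 mid -80.1; 205 x -95..-66 mid -80.2; 215 x -99..-61 mid -79.7; 225 x -104..-55 mid -79.9; 235 x -109..-53 mid -80.6; 245 x -107..-56 mid -81.5; conf 0.59
keeper_stud [(array([-96.,  64.]), 0.82)]
socket [(array([-69.,  62.]), 0.78)]
```

```bash
python3 -m jog '[[-0.01,-0.004,0.002,0,0,-0.2,-0.36],[-0.01,0,0,0,0,0,-0.36],[-0.01,0,0,0,0,0,-0.36],[0,0,0,0,0,0,-0.36]]' | grep -E "wrist"; python3 - <<'E'
from h import *
stc(); p,R=cur(); pl(p[2]+.018,("top",)); c=imaging.camera("top")
for q in("keeper_stud","socket"): print(q,[(np.round(np.array(wc(d["location"]))*1000),round(d["conf"],2)) for d in imaging.tip_of(c,q)[:3]])
E
```

```text
wrist_force: [0.3, -0.8, -0.4]
t50.38 p [0.497  0.3388 0.0168] yaw 0.206 F [ 0.3 -0.8 -0.4] w 0.679 g 8.8 q6 1.96
carrier xy mm [-82.5 229.4]
top pivot tool xyz [-0.0652  0.0026  0.0022] carrier [-79.8 164.2] z 0.015 0.88
95 x -117..-55 mid -85.7; 105 x -118..-56 mid -86.8; 115 x -116..-56 mid -86.0; 125 x -114..-58 mid -85.9; 135 x -111..-59 mid -85.1; 145 x -106..-64 mid -85.0; 155 x -97..-71 mid -84.2; 165 x -95..-75 mid -84.9; 175 x -98..-74 mid -86.0; 185 x -102..-70 mid -86.1; 195 x -109..-61 mid -85.2; 205 x -112..-60 mid -85.8; 215 x -110..-103 mid -106.4; conf 0.81
keeper_stud [(array([-94.,  59.]), 0.58)]
socket []
```

```bash
python3 -m jog '[[-0.008,0.001,0,0,0,0,-0.36],[-0.007,0,0,0,0,0,-0.36],[0,0,0,0,0,0,-0.36]]' | grep -E "ee_|wrist"; python3 -m jog '[[-0.006,0,0,0,0,0,-0.36],[-0.006,0,0,0,0,0,-0.36],[0,0,0,0,0,0,-0.36]]' | grep -E "ee_|wrist";python3 -m jog '[[-0.005,0,0,0,0,0,-0.36],[-0.005,0,0,0,0,0,-0.36],[0,0,0,0,0,0,-0.36]]' | grep -E "ee_|wrist"; python3 - <<'E'
from h import *
stc(); p,R=cur(); pl(p[2]+.018,("top",)); c=imaging.camera("scene")
for q in("keeper_stud","socket"): print(q,[(np.round(np.array(wc(d["location"]))*1000),round(d["conf"],2)) for d in imaging.tip_of(c,q)[:3]])
E
```

```text
ee_pos: [0.5009, 0.3246, 0.0168]
wrist_force: [0.1, -0.3, -1.7]
ee_pos: [0.5034, 0.3131, 0.0168]
wrist_force: [-0.6, 0.5, -0.1]
ee_pos: [0.5054, 0.3034, 0.0168]
wrist_force: [0.1, 0.6, -1.9]
t51.80 p [0.5054 0.3034 0.0168] yaw 0.207 F [ 0.1  0.6 -1.9] w 0.680 g 8.8 q6 1.90
carrier xy mm [-81.5 193.1]
top pivot tool xyz [-0.0661  0.0024 -0.0011] carrier [-79.  126.9] z 0.018 0.52
top pivot tool xyz [-0.195   0.084  -0.0043] carrier [ 2.9 -1.7] z 0.021 0.18
55 x -115..-108 mid -111.5; 65 x -117..-55 mid -86.3; 75 x -115..-58 mid -86.4; 85 x -113..-57 mid -84.7; 95 x -111..-58 mid -84.6; 105 x -105..-63 mid -83.8; 115 x -100..-68 mid -83.6; 125 x -96..-72 mid -83.7; 135 x -97..-72 mid -84.5; 145 x -101..-69 mid -84.8; 155 x -106..-64 mid -84.7; 165 x -108..-62 mid -84.6; conf 0.61
keeper_stud [(array([-91.,  63.]), 0.88)]
socket [(array([-68.,  63.]), 0.67)]
```

```bash
python3 -m jog '[[0,0,-0.001,0,0,0,-0.22],[0,0.0005,-0.001,0,0,0,-0.12],[0,0,0,0,0,0,-0.12]]' | grep -E "ee_|force|width"; python3 -m jog '[[0,0.0015,-0.0005,0,0,0,-0.06],[0,0.0015,-0.0005,0,0,0,0],[0,0,0,0,0,0,0]]' | grep -E "ee_|force|width"; python3 - <<'E'
from h import *
stc(); c=imaging.camera("scene")
for q in("keeper_stud","socket"): print(q,[(np.round(np.array(wc(d["location"]))*1000),round(d["conf"],2)) for d in imaging.tip_of(c,q)[:3]])
E
```

```text
ee_pos: [0.5066, 0.3049, 0.0194]
wrist_force: [2.6, 3.2, -1.6]
grip_width: 0.567
grasp_force: 14.2
ee_pos: [0.5086, 0.3051, 0.0198]
wrist_force: [0.8, 4.4, -1.1]
grip_width: 0.505
grasp_force: 18.0
t52.85 p [0.5086 0.3051 0.0198] yaw 0.208 F [ 0.8  4.4 -1.1] w 0.505 g 18.0 q6 1.90
carrier xy mm [-78.  194.1]
keeper_stud [(array([-87.,  64.]), 0.71)]
socket [(array([-72.,  63.]), 0.85), (array([-153., -338.]), 0.24)]
```

```bash
python3 -m jog '[[0.002,0.001,-0.0005,0,0,0,0.06],[0,0.0015,-0.0005,0,0,0,0.12],[0,0,0,0,0,0,0.12]]' | grep -E "ee_|force|width"; python3 -m jog '[[0,0.001,-0.0005,0,0,0,0.18],[0,0.001,-0.0005,0,0,0,0.22],[0,0,0,0,0,0,0.22]]' | grep -E "ee_|force|width"; python3 - <<'E'
from h import *
stc(); c=imaging.camera("scene")
for q in("keeper_stud","socket","pliers"): print(q,[(np.round(np.array(wc(d["location"]))*1000),round(d["conf"],2)) for d in imaging.tip_of(c,q)[:3]])
E
```

```text
ee_pos: [0.5107, 0.3063, 0.0206]
wrist_force: [2.0, 1.1, -0.8]
grip_width: 0.445
grasp_force: 14.1
ee_pos: [0.5123, 0.307, 0.0215]
wrist_force: [1.2, 1.2, -1.3]
grip_width: 0.394
grasp_force: 25.3
t53.75 p [0.5123 0.307  0.0215] yaw 0.207 F [ 1.2  1.2 -1.3] w 0.394 g 25.3 q6 1.90
carrier xy mm [-74.  195.2]
keeper_stud [(array([-79.,  68.]), 0.65)]
socket [(array([-70.,  60.]), 0.93), (array([-76.,  64.]), 0.16)]
pliers [(array([-70., 128.]), 0.74), (array([ -66., -344.]), 0.62)]
```

```bash
python3 -m jog '[[0,0.0005,-0.0005,0,0,0,0.26],[0,0,0,0,0,0,0.26]]' | grep -E "force|width"; python3 -m jog '[[0,0.0005,0,0,0,0,0.3],[0,0,0,0,0,0,0.3]]' | grep -E "force|width"; python3 -m jog '[[0,0.0005,0,0,0,0,0.34],[0,0,0,0,0,0,0.34]]' | grep -E "force|width";python3 -m jog '[[0,0,0,0,0,0,0.38],[0,0,0,0,0,0,0.38],[0,0,0,0,0,0,0.38]]' | grep -E "force|width";  python3 - <<'E'
from h import *
stc(); c=imaging.camera("scene")
for q in("keeper_stud","socket","pliers"): print(q,[(np.round(np.array(wc(d["location"]))*1000),round(d["conf"],2)) for d in imaging.tip_of(c,q)[:3]])
E
```

```text
wrist_force: [-0.4, 0.4, -2.0]
grip_width: 0.382
grasp_force: 41.9
wrist_force: [-0.5, 0.0, -0.7]
grip_width: 0.368
grasp_force: 58.8
wrist_force: [-1.5, -0.9, -1.2]
grip_width: 0.364
grasp_force: 58.7
wrist_force: [-2.2, -0.5, -1.6]
grip_width: 0.366
grasp_force: 58.7
t55.08 p [0.5139 0.3076 0.0222] yaw 0.208 F [-2.2 -0.5 -1.6] w 0.366 g 58.7 q6 1.90
carrier xy mm [-72.3 195.4]
keeper_stud [(array([-77.,  64.]), 0.51)]
socket [(array([-71.,  62.]), 0.91), (array([-154., -339.]), 0.43)]
pliers [(array([-77.,  66.]), 0.6), (array([-72., 126.]), 0.56)]
```

```bash
python3 -m jog '[[0,0,0.0005,0,0,0,0.22],[0,0,0.001,0,0,0,0.08],[0,0,0.001,0,0,0,-0.08],[0,0,0.001,0,0,0,-0.22],[0,0,0.001,0,0,0,-0.34]]' | grep -E "force|width"; python3 -m jog '[[0,0,0,0,0,0,-0.36],[0,0,0,0,0,0,-0.36]]' | grep -E "force|width";  python3 - <<'E'
from h import *
stc(); p,R=cur(); pl(p[2]+.018,("top",)); c=imaging.camera("scene")
for q in("keeper_stud","socket","pliers"): print(q,[(np.round(np.array(wc(d["location"]))*1000),round(d["conf"],2)) for d in imaging.tip_of(c,q)[:3]])
E
```

```text
wrist_force: [-0.3, 0.2, -1.4]
grip_width: 0.675
grasp_force: 8.8
wrist_force: [-0.2, -0.1, -1.3]
grip_width: 0.682
grasp_force: 8.8
t56.15 p [0.5143 0.3078 0.0178] yaw 0.208 F [-0.2 -0.1 -1.3] w 0.682 g 8.8 q6 1.90
carrier xy mm [-71.9 195.6]
top pivot tool xyz [-0.0649  0.002   0.0009] carrier [-69.8 130.6] z 0.017 0.89
65 x -99..-42 mid -70.5; 75 x -103..-43 mid -73.1; 85 x -103..-44 mid -73.3; 95 x -101..-45 mid -72.8; 105 x -99..-47 mid -73.0; 115 x -97..-51 mid -74.1; 125 x -88..-59 mid -73.3; 135 x -89..-60 mid -74.4; 145 x -92..-60 mid -75.7; 155 x -96..-54 mid -74.9; 165 x -101..-52 mid -76.6; 175 x -99..-90 mid -94.5; conf 0.62
keeper_stud [(array([-76.,  65.]), 0.56), (array([-2., -5.]), 0.36)]
socket [(array([-73.,  64.]), 0.74)]
pliers [(array([-71., 132.]), 0.74), (array([112., 139.]), 0.56)]
```

```bash
python3 -m jog '[[0.02,0,0,0,0,0,-0.36],[0.03,0,0,0,0,0,-0.36],[0.03,0,0,0,0,0,-0.36],[0.025,0,-0.02,0,0,0,-0.36],[0,0,-0.04,0,0,0,-0.36]]' | grep -E "ee_|force|width"; python3 - <<'E'
from h import *
stc(); way([(.49,.408,.08,1.53)],-.36)
E
```

```text
ee_pos: [0.4899, 0.4129, 0.0761]
wrist_force: [0.0, -0.6, -0.7]
grip_width: 0.683
grasp_force: 8.8
t57.12 p [0.4899 0.4129 0.0761] yaw 0.212 F [ 0.  -0.6 -0.7] w 0.683 g 8.8 q6 2.06
carrier xy mm [-74.4 303.4]
[-0.0005,0,-0.0005,0,0,-9.4,-0.36],
[-0.0005,0,-0.0005,0,0,-9.4,-0.36],
[-0.0005,-0.0005,-0.0005,0,0,-9.5,-0.36],
[-0.0005,-0.0005,-0.0005,0,0,-9.4,-0.36],
[-0.0005,-0.0005,-0.0005,0,0,-9.5,-0.36],
[-0.0005,-0.0005,-0.0005,-0.1,-0.1,-9.4,-0.36],
[0,-0.0005,-0.0005,0,0,-9.5,-0.36],
[0,-0.0005,-0.0005,-0.1,-0.1,-9.4,-0.36],
--
```

```bash
python3 -m jog '[[-0.0005,0,0,0,0,-9.4,-0.36],[-0.0005,0,0,0,0,-9.4,-0.36],[-0.0005,0,0,0,0,-9.5,-0.36],[-0.0005,-0.001,0,0,0,-9.4,-0.36],[-0.0005,-0.001,0,0,0,-9.5,-0.36]]' | grep -E "ee_"; python3 -m jog '[[0,-0.001,0,0,0,-9.4,-0.36],[0,-0.001,0,0,0,-9.5,-0.36],[0,-0.001,0,0,0,-9.4,-0.36],[0,0,0.04,0,0,0,-0.36],[0,0,0.02,0,0,0,-0.36]]' | grep -E "ee_|width"; python3 -m jog '[[0,0,0.004,0,0,0,-0.36],[0,0,0,0,0,0,-0.36]]' | grep -E "ee_|force"; python3 - <<'E'
from h import *
stc(); p,R=cur(); pl(p[2]+.018,("scene",))
E
```

```text
ee_pos: [0.4918, 0.4084, 0.0778]
ee_pos: [0.4898, 0.4049, 0.0159]
grip_width: 0.679
ee_pos: [0.4913, 0.4052, 0.0141]
wrist_force: [0.4, 0.8, -0.5]
grasp_force: 8.8
t58.62 p [0.4913 0.4052 0.0141] yaw 1.526 F [ 0.4  0.8 -0.5] w 0.682 g 8.8 q6 0.73
carrier xy mm [-74.6 295.6]
scene pivot tool xyz [-0.0654  0.0038  0.0005] carrier [-10.3 283.1] z 0.014 0.68
225 x 16..46 mid 31.0; 235 x -1..49 mid 24.0; 245 x -5..32 mid 13.9; 255 x -73..11 mid -30.9; 265 x -128..51 mid -38.4; 275 x -128..61 mid -33.2; 285 x -125..63 mid -31.3; 295 x -42..54 mid 5.7; 305 x -103..-73 mid -88.1; 315 x -117..-71 mid -93.9; 325 x -117..-72 mid -94.6; 335 x -114..-85 mid -99.6; conf 0.56
```

```bash
python3 -m jog '[[0,0,0.006,0,0,0,-0.36],[0,0,0.005,0,0,0,-0.36],[0,0,0,0,0,0,-0.36]]' | grep -E "ee_|force"; for i in 1 2 3; do python3 -m jog '[[0,0,0.0015,0,0,0,-0.36],[0,0,0,0,0,0,-0.36]]' | grep -E "ee_|wrist"; done
```

```text
ee_pos: [0.4909, 0.4039, 0.0021]
wrist_force: [-0.4, -1.2, -1.1]
grasp_force: 8.8
ee_pos: [0.4913, 0.4043, 0.0013]
wrist_force: [-0.6, 0.0, -1.0]
ee_pos: [0.4914, 0.4044, -0.0002]
wrist_force: [-0.6, -0.1, -1.3]
ee_pos: [0.4913, 0.4044, -0.0017]
wrist_force: [-0.2, 0.5, -0.3]
```

```bash
for i in 1 2; do python3 -m jog '[[0,0,0.001,0,0,0,-0.36],[0,0,0,0,0,0,-0.36]]' | grep -E "ee_|wrist"; done; python3 -m jog '[[0,0,0,0,0,0,-0.6],[0,0,0,0,0,0,-0.8],[0,0,0,0,0,0,-1],[0,0,0,0,0,0,-1],[0,0,0,0,0,0,-1]]' | grep -E "wrist|width"; python3 -m jog '[[0,0,-0.02,0,0,0,-1],[0,0,-0.06,0,0,0,-1],[0,0,-0.06,0,0,0,-1],[0,0,-0.06,0,0,0,-1],[0,0,0,0,0,0,-1]]' | grep -E "ee_"; python3 - <<'E'
from h import *
for n in ("wrist","scene","top"):
    c=imaging.camera(n); print(n)
    for q in("pliers","board1","jar","keeper_stud","keeper_hinge","socket","mouse","calculator","highlighter"): print(q,[(np.round(d["location"],3).tolist(),np.round(np.array(wc(d["location"]))*1000).tolist(),round(d["conf"],2)) for d in imaging.tip_of(c,q)[:2]])
    boards(c,.0276,n=1)
stt()
E
```

```text
ee_pos: [0.4914, 0.4044, -0.002]
wrist_force: [-1.4, -0.6, 3.8]
ee_pos: [0.4915, 0.4044, -0.0022]
wrist_force: [-2.4, -2.4, 8.3]
wrist_force: [-0.6, -0.1, 0.1]
grip_width: 0.996
ee_pos: [0.4942, 0.4067, 0.2036]
wrist
pliers [([0.559, 0.403, 0.002], [-9.0, 280.0], 0.82)]
board1 [([0.622, 0.135, 0.017], [-1.0, 4.0], 0.74)]
jar [([0.424, 0.528, 0.001], [-116.0, 430.0], 0.58)]
keeper_stud [([0.537, 0.179, 0.034], [-76.0, 65.0], 0.69)]
keeper_hinge []
socket [([0.542, 0.18, 0.032], [-71.0, 65.0], 0.93)]
mouse []
calculator [([0.709, 0.293, 0.003], [116.0, 141.0], 0.81), ([0.543, 0.177, 0.03], [-70.0, 61.0], 0.57)]
highlighter []
conf 0.90 c (0.6227,0.1310) size 125.7 x 58.5 yaw 0.204 px [ 44. 346.]
scene
pliers [([0.557, 0.401, 0.001], [-11.0, 278.0], 0.95)]
board1 [([0.626, 0.128, 0.019], [0.0, -3.0], 0.84)]
jar [([0.541, -0.23, 0.002], [-156.0, -337.0], 0.87), ([0.423, 0.528, -0.0], [-116.0, 430.0], 0.67)]
keeper_stud [([0.535, 0.181, 0.028], [-78.0, 67.0], 0.53)]
keeper_hinge [([0.561, 0.059, 0.027], [-77.0, -58.0], 0.57), ([0.556, 0.401, 0.0], [-13.0, 279.0], 0.46)]
socket []
mouse [(
[... 296 characters left out ...]
x 60.9 yaw 0.207 px [321. 240.]
top
pliers [([0.56, 0.399, 0.002], [-8.0, 276.0], 0.56)]
board1 [([0.626, 0.135, 0.021], [2.0, 3.0], 0.84)]
jar [([0.537, -0.236, 0.002], [-161.0, -341.0], 0.72)]
keeper_stud [([0.538, 0.173, 0.032], [-76.0, 59.0], 0.6)]
keeper_hinge [([0.556, 0.062, 0.031], [-81.0, -54.0], 0.7)]
socket [([0.538, 0.176, 0.028], [-75.0, 62.0], 0.85)]
mouse [([0.622, -0.31, 0.005], [-92.0, -431.0], 0.84), ([0.538, -0.232, -0.001], [-158.0, -338.0], 0.71)]
calculator [([0.706, 0.29, -0.002], [112.0, 139.0], 0.88)]
highlighter []
conf 0.69 c (0.6216,0.1328) size 124.1 x 58.6 yaw 0.203 px [307. 224.]
t63.30 p [0.4913 0.4043 0.1963] yaw 1.526 F [-0.3  0.3 -0.3] w 0.998 g 0.0 q6 0.73
```

```bash
python3 -c "
from workcell import r
print(r.close_job())"
```

```text
the job is handed in; nothing more can be done
None
```

The job is handed in, with no verdict returned: going by the last camera readings, the jar stands upright clear of the carrier, both sample boards (only two were there) are home under the sprung arm, the keeper is clicked shut with the pliers, and the pliers lie flat about 28 cm from the carrier; the mouse, calculator and highlighter have not moved.

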